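# Pack the hydraulic couplings, shut the carton and mark it

### The job

Pack the finished couplings: lay every coupling that stands on the bench on its side in a cradle of the carton, one to a cradle and resting properly on both supports, either way round. Then swing the lid fully shut so that its tab drops down behind the low front wall. Finally pick up the paint dauber, dip its tip in the yellow pot, dab the red spot on the shut lid and stand the dauber back upright on its mat, without knocking over the pot or moving the die, the blue bin and the wrench.

Things in the scene. Friction and masses are not known exactly. Their poses are not given: they have to be found in the camera images.
- coupling1: hydraulic coupling, 110 mm long, 0.32 kg, starts upright on its hex; may be absent. Origin at the centre of the hex's underside; z axis from there along it to the brass thread. From the foot: dark hex 16 mm long, 38 mm across flats (44 corners); round steel body 78 mm long, 32 mm diameter, a blue band near each end; brass thread 16 mm long, 24 mm diameter
- coupling2: hydraulic coupling, 110 mm long, 0.32 kg, starts upright on its hex; may be absent. Origin at the centre of the hex's underside; z axis from there along it to the brass thread. From the foot: dark hex 16 mm long, 38 mm across flats (44 corners); round steel body 78 mm long, 32 mm diameter, a blue band near each end; brass thread 16 mm long, 24 mm diameter
- coupling3: hydraulic coupling, 110 mm long, 0.32 kg, starts upright on its hex; may be absent. Origin at the centre of the hex's underside; z axis from there along it to the brass thread. From the foot: dark hex 16 mm long, 38 mm across flats (44 corners); round steel body 78 mm long, 32 mm diameter, a blue band near each end; brass thread 16 mm long, 24 mm diameter
- coupling4: hydraulic coupling, 110 mm long, 0.32 kg, starts upright on its hex; may be absent. Origin at the centre of the hex's underside; z axis from there along it to the brass thread. From the foot: dark hex 16 mm long, 38 mm across flats (44 corners); round steel body 78 mm long, 32 mm diameter, a blue band near each end; brass thread 16 mm long, 24 mm diameter
- coupling1_mid (a point): the middle of coupling1: on its axis, 55 mm from its foot; axes as the coupling's
- coupling2_mid (a point): the middle of coupling2: on its axis, 55 mm from its foot; axes as the coupling's
- coupling3_mid (a point): the middle of coupling3: on its axis, 55 mm from its foot; axes as the coupling's
- coupling4_mid (a point): the middle of coupling4: on its axis, 55 mm from its foot; axes as the coupling's
- carton: open cardboard carton, fixed, 136 (x) by 320 (y) mm. Origin: centre of underside; x points from the low front wall to the hinged back wall. Walls 4 mm thick; front 36 mm high, others 58; inner floor at 5. Four cradles at y -96, -32, 32, 96 mm; each is two black 90-degree V supports, 8 mm wide, at x -29 and +29 mm, open between, their tops 29 mm above the bench
- cradle1 (a point): cradle 1: the point, 33 mm above the bench, where the middle of a coupling's axis lies when it rests in this cradle, lying along the carton's x
- cradle2 (a point): cradle 2: the point, 33 mm above the bench, where the middle of a coupling's axis lies when it rests in this cradle, lying along the carton's x
- cradle3 (a point): cradle 3: the point, 33 mm above the bench, where the middle of a coupling's axis lies when it rests in this cradle, lying along the carton's x
- cradle4 (a point): cradle 4: the point, 33 mm above the bench, where the middle of a coupling's axis lies when it rests in this cradle, lying along the carton's x
- lid (a joint): angle of the carton lid (rad): 0 is shut flat with its tab down behind the front wall, growing as it opens up and back, about 1.9 standing open, 2.2 at most; the hinge is stiff, so the lid stays where it is left
- lid_hinge (a point): middle of the hinge line, on top of the carton's back wall 58 mm above the bench; the hinge runs along the carton's y
- lid_edge (a point): middle of the lid's free edge, on its outer face, 136 mm from the hinge. The lid is 4 mm thick and 320 mm wide; below this edge hangs a 22 mm deep front panel, and in its middle a 36 mm wide orange tab that reaches 16 mm down behind the front wall when shut
- pull_tab (a point): centre of the orange pull tab that stands on the lid's outer face, 115 mm from the hinge: 40 mm wide along the carton's y, 8 mm thick, 28 mm high
- mark (a point): the red spot (24 mm diameter) in a white label on the lid's outer face, 55 mm from the hinge, midway along it; on the lid's surface, so 62 mm above the bench when shut
- dauber: paint dauber standing upright on its mat, 120 mm tall. Origin at the centre of the flat underside of its tip, z axis along it up to the handle's end. White tip 34 mm diameter, 22 mm high; steel collar 28 mm diameter up to 36 mm; round wooden handle 20 mm diameter from 36 to 120 mm
- pot: open yellow paint pot (no paint in it), loose, 74 mm diameter at the mouth, 45 mm high, walls 3 mm, inner floor about 5 mm up; origin at the centre of its underside
- mat: flat red round mat fixed on the bench, 80 mm diameter, 4 mm thick, where the dauber stands; origin at the centre of its underside
- die: aluminium crimping die, upright cylinder 76 mm diameter, 62 mm high, 0.9 kg; origin at the centre of its underside; bystander
- blue_bin: open blue plastic bin with small fittings in it, 90 by 130 by 60 mm high, 1.5 kg; origin at the centre of its underside; bystander
- wrench: steel wrench 190 mm long lying on the bench; origin near its middle, x along it; bystander
Not all that is in view belongs to the job. Leave any purple look-alike of the coupling2 alone. Several things look just like the mat: the one meant starts farthest to the robot's right.

How it is judged:
By the outcome, as a careful person would: the job done as asked, in the order asked, and still so for the second after the job is handed in, with the robot touching nothing.
Of coupling1, coupling2, coupling3, coupling4 only 2 to 4 are there at a start; the rules pass over those that are not, and their reading is None.
At some moment in a run one of coupling1, coupling2, coupling3, coupling4 may be knocked a few centimetres aside while the robot is not near it.
Once in a run the grip may slacken for a moment while it holds something.
It also fails if it takes over 210 s, if anything falls off the work surface, if the arm or the gripper's body presses on something with over 40 N, if the wrist force passes 120 N, or if a joint passes its speed limit or range.

### The arm

A 6-joint arm with a two-finger parallel gripper is mounted at the origin on the work surface. World frame = base frame: x ahead of the robot, y to its left, z up, the work surface at z = 0. Lengths are in m, angles in rad, forces in N, time in s.
With the tool pointing down it reaches from about 0.35 to 0.725 m from the base axis. Payload 4.3 kg.
Tool frame: the origin (TCP) lies at the very end of the fingers, on their centre line; the grasp point (between the pads) lies ctrl.tcp_to_grasp behind it (ctrl.tcp_to_grasp is the distance from the TCP to the grasp point, in m); z points along the fingers, y is the line along which they close (so a half turn about z gives the same grasp; the last joint's range is limited). The gripper opens to 85 mm and grips with 20 to 120 N. Pads are 22 mm wide; open, the fingers measure 114 mm over their backs; the gripper's body (76 mm by 85 mm) begins 54 mm behind the grasp point. The pads swing forward as they close: fully open they stand 13 mm farther back than shut.
Start: joints at [1.088, 0.377, 0.081, 1.274, 0, 1.46], TCP at [0.209, 0.536, 0.231] pointing down, gripper open.
Joint ranges: [-2.72, 2.72], [-0.84, 1.66], [-1.02, 1.22], [-1.77, 2.12], [-1.37, 1.28], [-3.14, 3.14]. Speed limits (rad/s): [2.57, 2.57, 3.14, 3.14, 3.14, 3.14].

### API

Orientations are given as a unit quaternion [w, x, y, z].
In Python, from station import ctrl, capture gives the robot as it stands.
- The arm moves only by the tool move_arm, never from a script. Its argument "steps" is a list of rows, each an object with "offset": the shift along the tool's x, y, z normalised to -1 to 1, where 1 is 200 mm, a list of three; "twist": the turn, a rotation vector about the tool's x, y, z normalised to -1 to 1, where 1 is 60 degrees, a list of three; "claw": the finger opening in mm, from 0 to 85.4. In form: [{"offset": [x, y, z], "twist": [rx, ry, rz], "claw": claw}, ...]. A call has 1 to 20 rows; each row is the pose to reach, as a shift and turn from the pose commanded when the call began, along the tool's axes at that moment; what a row does not reach only later rows make up. A row lasts 1/8 s, in which the tool goes at most 62.5 mm and 10.7 degrees, less where a joint would pass 70% of its speed; a pose out of reach is approached as far as the arm can. A call with a number of a shift or a turn outside -1 to 1 is refused whole. A call with a gripper value outside its range is refused whole. The fingers move at their own pace and stop on an object; the grip force is fixed at half the most. Time passes only in rows, so rows that repeat a pose let the fingers close. It gives the time, the measured TCP pose, the force, the opening and the grip force at its end, in the units of the state.
- ctrl.get_state(): the state, without advancing time (a new reading comes with each control period).
- capture(name): name is "side" or "top" or "wrist"; returns a dict with "img" (400x640x3 uint8, red, green, blue), "depth" (400x640 float32, m along the optical axis (not along the pixel's ray), 0 where there is no reading), "camera_matrix" (3x3 intrinsics, pixels), "extrinsics" (4x4, takes a point from world to camera coordinates); the wrist camera has in their place "T_tool_cam" (4x4, takes a point from camera to tool coordinates, whose origin is the TCP and whose axes are the flange's). Camera axes: x right, y down, z forward; pixel columns grow to the right and rows downward; lengths in m; the calibration is good to about 2 mm. A picture is of the moment at which its call begins: read the wrist's pose just before it.
- ctrl.job_done(): hands the job in; it is judged then, once.
The state is a dict: "clock": time; "q": joint angles; "qd": joint speeds; "tau": joint torques, N m; "ee_pos": TCP position; "eef_rot": TCP orientation; "wrist_force": force on the tool from outside, world axes, zero at the start; "wrist_torque": the same for the moment, N m; "opening": finger opening in m; "finger_force": force on a finger pad.
Only numpy, scipy, OpenCV 4.12 (cv2) and the standard library are available. Lean on these libraries where they do the work, as an engineer would, in place of code of your own. Each camera call takes 0.05 s, during which the arm holds its last target. There are 200 camera calls.

## Working session

There is one attempt and no reset: what is moved stays moved. The work goes in short steps, Python scripts to look and compute and a tool call to move; the robot and the scene stay as the last step left them, time stands still between calls to the robot, and variables do not carry over. Pictures are saved under pics/ and viewed, at most 14 in all, crops included, and the job is handed in when it is done.

Besides the shell and the picture viewer there is one more tool, called after ">>>" by a JSON object that holds its "method" and its "body". move_arm: Moves the arm, as the interface text tells. Its arguments: {"type":"object","properties":{"steps":{"type":"array"}},"required":["steps"]}

```bash
ls; mkdir -p pics; cat > h.py <<'E'
import numpy as np, cv2
from station import ctrl, capture
from scipy.spatial.transform import Rotation as R
def save(n,img): cv2.imwrite('pics/'+n,cv2.cvtColor(img,cv2.COLOR_RGB2BGR))
def cloud(name):
    s=ctrl.get_state(); c=capture(name); d=c['depth']; K=c['camera_matrix']
    v,u=np.mgrid[:d.shape[0],:d.shape[1]]
    p=np.stack([(u-K[0,2])/K[0,0]*d,(v-K[1,2])/K[1,1]*d,d],-1)
    if name=='wrist':
        T=np.eye(4);T[:3,:3]=R.from_quat(np.roll(s['eef_rot'],-1)).as_matrix();T[:3,3]=s['ee_pos'];T=T@c['T_tool_cam']
    else: T=np.linalg.inv(c['extrinsics'])
    w=p@T[:3,:3].T+T[:3,3]; w[d==0]=np.nan
    return c['img'],w,T,K
E
python3 - <<'E'
from h import *
for n in('top','side'):
    i,w,T,K=cloud(n); save(n+'.png',i); np.savez(n,i=i,w=w,T=T,K=K); print(n,T.round(3),K)
print(ctrl.get_state(),ctrl.tcp_to_grasp)
E
```

```text
pics
top [[-0.016 -0.995  0.095  0.403]
 [-1.     0.016 -0.004  0.008]
 [ 0.003 -0.095 -0.995  1.669]
 [ 0.     0.     0.     1.   ]] [[515.00936169   0.         311.75677266]
 [  0.         515.00936169 205.84162493]
 [  0.           0.           1.        ]]
side [[ 0.69  -0.391  0.609 -0.134]
 [-0.724 -0.35   0.595 -0.642]
 [-0.02  -0.851 -0.525  0.658]
 [ 0.     0.     0.     1.   ]] [[423.2008016    0.         321.43225551]
 [  0.         423.2008016  190.37161487]
 [  0.           0.           1.        ]]
{'clock': 0.1, 'q': array([1.08770032e+00, 3.78040626e-01, 7.97734612e-02, 1.27443263e+00,
       1.34651492e-05, 1.46051697e+00]), 'qd': array([ 0.00075379, -0.00035097,  0.0010291 ,  0.00086736,  0.00334496,
        0.00049669]), 'tau': array([ 1.32452067e-03, -4.64694536e+01,  2.70582533e+01,  1.20373673e-02,
       -1.08887498e-04,  8.87629970e-08]), 'ee_pos': array([0.20913795, 0.53497575, 0.23043084]), 'eef_rot': array([-2.84681997e-04,  1.85330568e-01,  9.82675773e-01, -9.08184959e-04]), 'wrist_force': array([0.32111384, 0.50679894, 0.79229207]), 'wrist_torque': array([ 0.00745057, -0.02111986, -0.03236877]), 'finger_force': 0.0, 'opening': 0.08531970451264044} 0.0187
```

View pics/top.png

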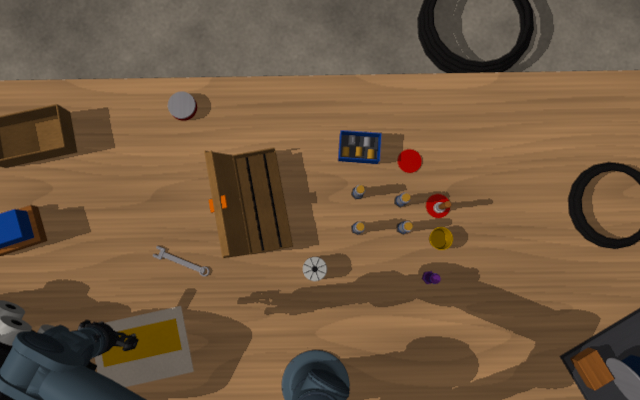

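View pics/side.png

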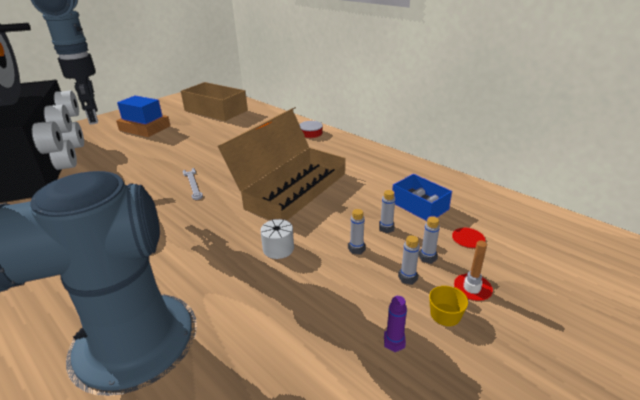

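Top view: four couplings stand at about (358,192), (403,199), (358,228) and (404,227). The purple look-alike is at (431,277). There is a dauber on a red mat at (438,206), a spare red mat at (410,160), and a tin with a red rim at (182,106). The mat meant is the one under the dauber, since it is farthest right. The pot is at (441,238), die at (315,268), bin at (360,147) and wrench at (183,262). The carton is at (250,200) with its lid open on the left. Next I measure.

```bash
cat > m.py <<'E'
from h import *
def couplings(n='top'):
    i,w,T,K=cloud(n)
    m=((w[...,2]>.101)&(w[...,2]<.119)&(w[...,1]<.02)&(w[...,1]>-.45)&(w[...,0]>.25)&(w[...,0]<.65))
    hsv=cv2.cvtColor(i,cv2.COLOR_RGB2HSV)
    k,l,s,c=cv2.connectedComponentsWithStats(m.astype(np.uint8))
    for j in range(1,k):
        if s[j,4]>8:
            p=w[l==j]; print(n,'px',c[j].round(),s[j,4],'mid',((p.min(0)+p.max(0))/2).round(4),'mean',p.mean(0).round(4),'ext',np.ptp(p,0).round(3),'hsv',np.median(hsv[l==j],0))
if __name__=='__main__':
    for n in('top','side'):
        couplings(n)
        d=np.load(n+'.npz'); i,w=d['i'],d['w']; hsv=cv2.cvtColor(i,cv2.COLOR_RGB2HSV).astype(int)
        H,S,V=hsv[...,0],hsv[...,1],hsv[...,2]
        for nm,m in {'red':((H<5)|(H>174))&(S>170)&(V>80),'yellow':(H>20)&(H<32)&(S>180)&(V>90),'orange':(H>=5)&(H<17)&(S>200)&(V>150),'purple':(H>125)&(H<150)&(S>100)}.items():
            k,l,s,c=cv2.connectedComponentsWithStats(m.astype(np.uint8))
            for j in range(1,k):
                if s[j,4]>25:
                    p=w[l==j]; p=p[~np.isnan(p[:,0])]
                    if len(p): print(n,nm,c[j].round(),s[j,4],'min',p.min(0).round(3),'max',p.max(0).round(3),'med',np.median(p,0).round(3))
    # brass/handle/carton heights
    d=np.load('top.npz'); w=d['w']
    roi=(w[...,0]>.2)&(w[...,0]<.65)&(w[...,1]>.0)&(w[...,1]<.4)
    for a,b in((.025,.032),(.032,.04),(.053,.063)):
        m=(roi&(w[...,2]>a)&(w[...,2]<b)).astype(np.uint8)
        k,l,s,c=cv2.connectedComponentsWithStats(m)
        for j in range(1,k):
            if s[j,4]>12:
                p=w[l==j]; r=cv2.minAreaRect(p[:,:2].astype(np.float32)*1000); print(a,s[j],np.round(r[0],1),np.round(r[1],1),round(r[2],1),p[:,2].mean().round(4))
E
python3 m.py
python3 - <<'E'
import cv2
a=cv2.imread('pics/top.png')[130:300,180:470]
b=cv2.imread('pics/side.png')[90:340,210:510]
import numpy as np
cv2.imwrite('pics/crop.png',np.vstack([cv2.resize(a,(580,340),interpolation=2)]))
cv2.imwrite('pics/crop2.png',cv2.resize(b,None,fx=2,fy=2,interpolation=2))
E
```

```text
top px [360. 188.] 52 mid [ 0.6036 -0.147   0.1088] mean [ 0.6036 -0.1471  0.1085] ext [0.022 0.024 0.015] hsv [ 19.  202.  151.5]
top px [406. 197.] 56 mid [ 0.5764 -0.2853  0.108 ] mean [ 0.5757 -0.2852  0.1085] ext [0.022 0.022 0.014] hsv [ 19. 203. 151.]
top px [444. 205.] 12 mid [ 0.5509 -0.4038  0.1106] mean [ 0.5489 -0.4021  0.1117] ext [0.018 0.012 0.016] hsv [ 14.  197.  105.5]
top px [408. 225.] 58 mid [ 0.4894 -0.2903  0.1086] mean [ 0.4882 -0.2897  0.1078] ext [0.025 0.025 0.015] hsv [ 19.  203.  151.5]
top px [360. 226.] 52 mid [ 0.4886 -0.1428  0.1092] mean [ 0.4887 -0.1433  0.1089] ext [0.025 0.021 0.013] hsv [ 19.  202.5 155. ]
top px [436. 278.] 57 mid [ 0.3285 -0.3673  0.1085] mean [ 0.3281 -0.3673  0.1085] ext [0.024 0.023 0.015] hsv [141. 173.  81.]
top red [409. 161.] 431 min [ 0.668 -0.362 -0.011] max [ 0.743 -0.283  0.015] med [ 0.706 -0.32   0.004]
top red [436. 205.] 299 min [ 0.519 -0.447 -0.008] max [ 0.596 -0.368  0.122] med [ 0.562 -0.401  0.004]
top yellow [441. 238.] 383 min [ 0.415 -0.453 -0.008] max [ 0.485 -0.367  0.054] med [ 0.451 -0.413  0.007]
to
[... 1411 characters left out ...]
.] 407 min [ 0.52  -0.449 -0.   ] max [ 0.597 -0.372  0.009] med [ 0.551 -0.426  0.005]
side yellow [447. 305.] 1227 min [ 0.413 -0.442 -0.   ] max [ 0.485 -0.368  0.048] med [ 0.462 -0.404  0.027]
side purple [396. 325.] 854 min [ 0.306 -0.391  0.002] max [ 0.345 -0.35   0.113] med [ 0.317 -0.376  0.061]
0.032 [285 211   3  12  13] [526.7  82.5] [35.4  3.6] 6.3 0.0346
0.032 [289 232   3  11  13] [461.2  71.7] [32.3  3.4] 8.8 0.0353
0.053 [235 178   4  12  25] [631.2 237.1] [35.3  9. ] 9.5 0.0587
0.053 [237 191  19  63 159] [508.6 217. ] [201.1  26. ] 14.4 0.0584
0.053 [268 245  24   6  30] [428.7 103.7] [ 3.9 73.5] 9.3 0.0574
0.053 [302 260  12  21 119] [357.3  17.5] [34.2 61.6] 89.0 0.0596
```

View pics/crop.png

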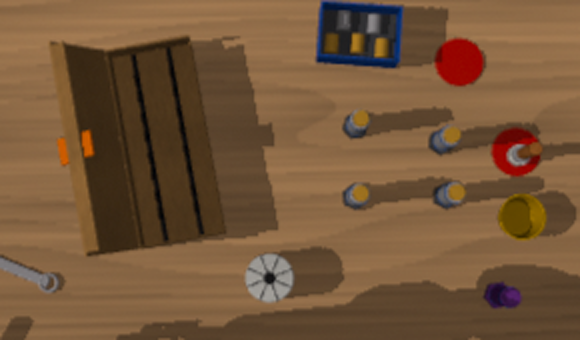

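The brass tops come out at z≈0.109 in both views, which matches 110 mm. Their positions are about (.488,-.145), (.603,-.148), (.575,-.287) and (.488,-.291). I'll move over the carton and look from close by.

>>> {"method": "move_arm", "body": {"steps": [{"offset":[0,0,-0.6],"twist":[0,0,0],"claw":85},{"offset":[0,0,-0.6],"twist":[0,0,0],"claw":85},{"offset":[-1,-0.7,-0.6],"twist":[0,0,0],"claw":85},{"offset":[-1,-0.7,-0.6],"twist":[0,0,0],"claw":85},{"offset":[-1,-0.7,-0.6],"twist":[0,0,0],"claw":85},{"offset":[-1,-0.7,-0.6],"twist":[0,0,0],"claw":85},{"offset":[-1,-0.7,-0.6],"twist":[0,0,0],"claw":85}]}}

```text
clock: 1.08
ee_pos: [0.3464, 0.3295, 0.3514]
eef_rot: [0.0, 0.188, 0.982, -0.0]
wrist_force: [-0.5, -0.2, 0.1]
opening: 0.085
finger_force: 0.0
```

>>> {"method": "move_arm", "body": {"steps": [{"offset":[-1,-0.7,0],"twist":[0,0,0],"claw":85},{"offset":[-1,-0.7,0],"twist":[0,0,0],"claw":85},{"offset":[-1,-0.7,0],"twist":[0,0,0],"claw":85},{"offset":[-1,-0.7,0],"twist":[0,0,0],"claw":85},{"offset":[-1,-0.7,0],"twist":[0,0,0],"claw":85},{"offset":[-1,-0.7,0],"twist":[0,0,0],"claw":85}]}}

```text
clock: 1.82
ee_pos: [0.4796, 0.13, 0.3511]
eef_rot: [-0.0, 0.185, 0.983, 0.0]
wrist_force: [-0.7, 0.4, 0.4]
opening: 0.0849
finger_force: 0.0
```

```bash
python3 - <<'E'
from h import *
s=ctrl.get_state();print(s['clock'],s['ee_pos'],s['eef_rot'],s['q'])
i,w,T,K=cloud('wrist'); save('w1.png',i); np.savez('w1',i=i,w=w,T=T,K=K)
c=capture('wrist')['T_tool_cam'];print(c.round(3),K)
E
```

```text
1.825 [0.47961271 0.13004302 0.35110474] [-4.75490936e-04  1.85027517e-01  9.82733177e-01  3.08487277e-04] [1.36487632e-01 2.15711051e-01 1.66744402e-01 1.52253601e+00
 8.86631793e-04 5.08687104e-01]
[[-0.    -0.965 -0.261  0.065]
 [ 1.    -0.     0.001 -0.   ]
 [-0.001 -0.261  0.965 -0.143]
 [ 0.     0.     0.     1.   ]] [[302.81999244   0.         319.78120427]
 [  0.         302.81999244 195.20234405]
 [  0.           0.           1.        ]]
```

View pics/w1.png

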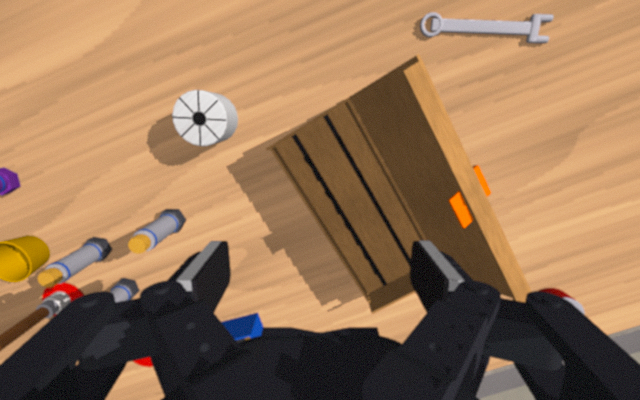

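```bash
python3 - <<'E'
from h import *
for n in('w1','top','side'):
    d=np.load(n+'.npz'); i,w=d['i'],d['w']; V=i.max(-1); 
    x,y,z=[w[...,k] for k in range(3)]
    roi=(x>.36)&(x<.72)&(y>.04)&(y<.27)
    m=roi&(V<45)&(z>.002)&(z<.034)
    th=np.deg2rad(9.2); ex=np.array([-np.sin(th),np.cos(th)]); ey=np.array([-np.cos(th),-np.sin(th)])
    def pr(m,nm):
        k,l,s,c=cv2.connectedComponentsWithStats(m.astype(np.uint8))
        for j in range(1,k):
            if s[j,4]<20: continue
            p=w[l==j]; f=np.ravel(cv2.fitLine(p[:,:2].astype(np.float32),cv2.DIST_HUBER,0,1e-4,1e-4))
            a=p[:,:2]@ex; b=p[:,:2]@ey
            print(n,nm,'px',c[j].round(),s[j,4],'ang',np.rad2deg(np.arctan2(f[1],f[0])).round(2),'u',np.percentile(a,[1,50,99]).round(4),'v',np.percentile(b,[1,50,99]).round(4),'z',np.percentile(p[:,2],[1,50,99]).round(3))
    pr(m,'black'); pr(roi&(z>.031)&(z<.042)&(V>45),'front'); pr(roi&(z>.05)&(z<.0605),'z58')
E
```

```text
w1 black px [367. 188.] 475 ang 9.59 u [0.089  0.0918 0.0947] v [-0.7314 -0.5757 -0.4479] z [0.007 0.017 0.03 ]
w1 black px [336. 205.] 537 ang 9.64 u [0.0311 0.0344 0.0378] v [-0.7301 -0.5768 -0.4493] z [0.008 0.018 0.029]
w1 front px [316. 219.] 518 ang 9.61 u [-0.0063 -0.0034 -0.0009] v [-0.7247 -0.5755 -0.4463] z [0.031 0.036 0.038]
w1 z58 px [362. 155.] 929 ang 16.03 u [-0.0014  0.1269  0.1315] v [-0.6804 -0.5006 -0.4389] z [0.051 0.058 0.06 ]
top black px [254. 204.] 230 ang 9.62 u [0.0879 0.0921 0.097 ] v [-0.7399 -0.5931 -0.4497] z [0.003 0.014 0.031]
top black px [272. 202.] 219 ang 9.69 u [0.03   0.0343 0.0393] v [-0.7318 -0.5906 -0.4477] z [0.003 0.014 0.032]
top front px [288. 228.] 42 ang 9.45 u [-0.005  -0.0027 -0.0007] v [-0.5495 -0.494  -0.4392] z [0.032 0.035 0.041]
top z58 px [235. 172.] 62 ang 10.84 u [0.1285 0.132  0.1368] v [-0.7456 -0.6986 -0.65  ] z [0.05  0.056 0.06 ]
top z58 px [240. 202.] 32 ang 11.09 u [0.1282 0.1315 0.1365] v [-0.6266 -0.6019 -0.5758] z [0.052 0.057 0.06 ]
top z58 px [247. 238.] 76 ang 10.3 u [0.1165 0.13   0.1355] v [-0.5416 -0.4806 -0.4375] z [0.051 0.057 0.06 ]
side black px [291. 182.] 223 ang 9.53 u [0.084  0.0885 0.0956] v [-0.7382 -0.6071 -0.5013] z [0.007 0.015 0.028]
side black px [305. 189.] 242 ang 9.8 u [0.0265 0.0303 0.0372] v [-0.7249 -0.6014 -0.4855] z [0.007 0.015 0.028]
side front px [279. 174.] 197 ang 9.63 u [0.1221 0.126  0.1296] v [-0.7466 -0.5956 -0.4699] z [0.031 0.037 0.042]
side front px [289. 198.] 304 ang -1.76 u [-0.0083 -0.0031  0.1241] v [-0.7193 -0.4672 -0.4355] z [0.031 0.036 0.042]
side z58 px [269. 181.] 424 ang 13.28 u [-0.004   0.1253  0.1336] v [-0.7423 -0.4989 -0.4359] z [0.05  0.056 0.06 ]
```

```bash
cat > vfit.py <<'E'
from h import *
from scipy.optimize import minimize_scalar
th=np.deg2rad(9.6); ex=np.array([-np.sin(th),np.cos(th)]); ey=np.array([-np.cos(th),-np.sin(th)])
def fit(i,w,n):
    V=i.max(-1); x,y,z=[w[...,k] for k in range(3)]
    u=x*ex[0]+y*ex[1]; v=x*ey[0]+y*ey[1]
    m=(x>.36)&(x<.72)&(y>.04)&(y<.27)&(V<45)&(z>.002)&(z<.034)
    print(n,'u hi/lo',[np.median(u[m&(abs(u-c)<.012)]).round(4) for c in(.029,.087)])
    b=np.arange(-.77,-.42,.004); t=[]
    for a in b:
        q=z[m&(v>=a)&(v<a+.004)]; t.append(np.percentile(q,95) if len(q)>4 else np.nan)
    t=np.array(t); c=b+.002; ok=~np.isnan(t)
    # V-top profile: height rises with distance from cradle centre, period 64
    f=lambda o:-np.corrcoef(t[ok],np.abs((c[ok]-o)%.064-.032))[0,1]
    os=np.arange(-.64,-.576,.0005); e=[-f(o) for o in os]; k=int(np.argmin([-q for q in e]))
    kk=int(np.argmax([np.corrcoef(t[ok],-np.abs((c[ok]-o)%.064-.032))[0,1] for o in os]))
    o=os[kk]; print(n,'cradle phase',o,'corr',f(o),'carton v0 candidates',[round(o+.032+.064*j,4) for j in(-1,0,1)])
    print(np.c_[c,t*1000].round(3)[ok][::1].tolist() if n=='w1' else '')
if __name__=='__main__':
    for n in('w1','top'):
        d=np.load(n+'.npz'); fit(d['i'],d['w'],n)
E
python3 vfit.py
```

```text
w1 u hi/lo [np.float64(0.0304), np.float64(0.0877)]
w1 cradle phase -0.595000000000005 corr 0.1481048697994989 carton v0 candidates [np.float64(-0.627), np.float64(-0.563), np.float64(-0.499)]
[[-0.732, 10.941], [-0.728, 11.279], [-0.716, 28.118], [-0.712, 29.376], [-0.708, 25.218], [-0.704, 21.345], [-0.7, 16.788], [-0.696, 13.345], [-0.684, 23.139], [-0.68, 27.389], [-0.676, 28.64], [-0.672, 26.574], [-0.668, 10.083], [-0.664, 11.261], [-0.652, 28.538], [-0.648, 30.254], [-0.644, 26.609], [-0.64, 21.436], [-0.636, 16.46], [-0.632, 9.934], [-0.628, 16.652], [-0.624, 20.585], [-0.62, 23.589], [-0.616, 28.027], [-0.612, 28.51], [-0.608, 26.266], [-0.604, 10.411], [-0.6, 10.238], [-0.596, 10.654], [-0.588, 28.582], [-0.584, 29.405], [-0.58, 26.042], [-0.576, 21.599], [-0.572, 17.357], [-0.568, 11.515], [-0.564, 14.953], [-0.56, 19.871], [-0.556, 24.045], [-0.552, 28.711], [-0.548, 29.361], [-0.544, 26.58], [-0.54, 11.167], [-0.536, 10.356], [-0.532, 10.281], [-0.528, 20.588], [-0.524, 28.695], [-0.52, 29.103], [-0.516, 26.425], [-0.512, 21.309], [-0.508, 17.106], [-0.504, 11.051], [-0.5, 16.224], [-0.496, 19.538], [-0.492, 24.324], [-0.488, 28.594], [-0.484, 29.321], [-0.48, 26.597], [-0.476, 10.213], [-0.472, 10.21], [-0.468, 9.973], [-0.464, 10.281], [-0.46, 10.925], [-0.456, 10.967], [-0.452, 10.333], [-0.448, 11.122]]
top u hi/lo [np.float64(0.0302), np.float64(0.0879)]
top cradle phase -0.5990000000000045 corr 0.27702457891389043 carton v0 candidates [np.float64(-0.631), np.float64(-0.567), np.float64(-0.503)]
```

Cradle V-bottoms show at v=-.6945, -.6305, -.5665 and -.5025, which is exactly the 64 mm pitch. That puts the carton centre at about (.580,.158), with an angle of 9.6°. The plan is a tilted side grasp, so the coupling can be turned 90° and laid with its thread toward the front.

```bash
cat > g.py <<'E'
from h import *
th=np.deg2rad(9.6); ex=np.array([-np.sin(th),np.cos(th),0]); ey=np.array([-np.cos(th),-np.sin(th),0])
G=ctrl.tcp_to_grasp
def rot(t,psi):
    t,psi=np.deg2rad([t,psi]); h=np.array([np.sin(psi),-np.cos(psi),0]); y=np.array([-np.cos(psi),-np.sin(psi),0])
    d=np.sin(t)*h+np.cos(t)*np.array([0,0,-1]); return np.c_[np.cross(y,d),y,d]
def cradle(n,u0=.059,v0=-.5985): return u0*ex+(v0+(-.096+.064*(n-1)))*ey+np.array([0,0,.033])
def steps(wps):
    """wps: (grasp point, tilt, psi, back distance); prints offset/twist of each from the current pose"""
    s=ctrl.get_state(); R0=R.from_quat(np.roll(s['eef_rot'],-1)).as_matrix(); p0=s['ee_pos']
    for g,t,psi,b in wps:
        M=rot(t,psi); p=np.array(g)+M[:,2]*(G-b)
        print('TCP',p.round(3),'offset',(R0.T@(p-p0)/.2).round(3).tolist(),'twist',(R.from_matrix(R0.T@M).as_rotvec()/np.deg2rad(60)).round(3).tolist())
    print('q',s['q'].round(2),'t',s['clock'])
E
python3 -c "
from g import *
for n in (1,2,3,4): print(cradle(n).round(4))
steps([((.488,-.0,.25),0,50,0),((.488,-.0,.22),0,0,0),((.488,-.145,.056),55,0,.12),((.488,-.145,.056),55,0,0)])"
```

```text
[0.6749 0.174  0.033 ]
[0.6118 0.1633 0.033 ]
[0.5487 0.1526 0.033 ]
[0.4856 0.142  0.033 ]
TCP [0.488 0.    0.231] offset [-0.277, -0.593, 0.6] twist [0.001, 0.0, -2.687]
TCP [0.488 0.    0.201] offset [-0.277, -0.593, 0.75] twist [0.001, 0.0, -1.854]
TCP [ 0.488 -0.062  0.114] offset [-0.39, -0.882, 1.186] twist [0.88, 0.602, -1.689]
TCP [ 0.488 -0.16   0.045] offset [-0.568, -1.341, 1.53] twist [0.88, 0.602, -1.689]
q [0.14 0.21 0.17 1.52 0.   0.51] t 1.925
```

>>> {"method": "move_arm", "body": {"steps": [{"offset":[-0.28,-0.59,0],"twist":[0,0,-0.95],"claw":85},{"offset":[-0.28,-0.59,0],"twist":[0,0,-0.95],"claw":85},{"offset":[-0.28,-0.59,0],"twist":[0,0,-0.95],"claw":85},{"offset":[-0.28,-0.59,0],"twist":[0,0,-0.95],"claw":85},{"offset":[-0.28,-0.59,0],"twist":[0,0,-0.95],"claw":85},{"offset":[-0.28,-0.59,0],"twist":[0,0,-0.95],"claw":85}]}}

```text
clock: 2.68
ee_pos: [0.4888, 0.0004, 0.3516]
eef_rot: [0.0, -0.309, 0.951, 0.0]
wrist_force: [-0.4, -0.7, 0.1]
opening: 0.0851
finger_force: 0.0
```

>>> {"method": "move_arm", "body": {"steps": [{"offset":[0,0,0.3],"twist":[0,0,-0.9],"claw":85},{"offset":[0,0,0.3],"twist":[0,0,-0.9],"claw":85},{"offset":[0,0,0.3],"twist":[0,0,-0.9],"claw":85},{"offset":[0,0,0.3],"twist":[0,0,-0.9],"claw":85},{"offset":[0,0,0.3],"twist":[0,0,-0.9],"claw":85},{"offset":[0,0,0.3],"twist":[0,0,-0.9],"claw":85}]}}

```text
clock: 3.42
ee_pos: [0.4889, 0.0003, 0.2915]
eef_rot: [0.0, -0.705, 0.709, -0.0]
wrist_force: [-0.1, -0.3, 0.4]
opening: 0.0848
finger_force: 0.0
```

```bash
python3 -c "
from g import *
from m import couplings
couplings('top');couplings('wrist')
steps([((.488,-.145,.056),55,0,.12),((.488,-.145,.056),55,0,0)])"
```

```text
top px [360. 188.] 53 mid [ 0.603  -0.1467  0.1082] mean [ 0.6035 -0.1464  0.1087] ext [0.023 0.024 0.014] hsv [ 19. 202. 152.]
top px [405. 197.] 54 mid [ 0.5741 -0.285   0.1089] mean [ 0.5755 -0.2849  0.1088] ext [0.028 0.022 0.015] hsv [ 19. 201. 125.]
top px [444. 205.] 12 mid [ 0.5508 -0.4034  0.1094] mean [ 0.5494 -0.4023  0.1089] ext [0.018 0.011 0.014] hsv [ 12.5 202.5  50.5]
top px [360. 226.] 53 mid [ 0.4889 -0.1425  0.1092] mean [ 0.4889 -0.1432  0.1096] ext [0.024 0.021 0.016] hsv [ 19. 203. 157.]
top px [408. 226.] 56 mid [ 0.4879 -0.2892  0.1078] mean [ 0.4877 -0.2898  0.1082] ext [0.022 0.025 0.013] hsv [ 19.  203.  152.5]
top px [435. 278.] 57 mid [ 0.3283 -0.3665  0.1101] mean [ 0.3282 -0.3667  0.1083] ext [0.024 0.025 0.017] hsv [141. 174. 103.]
wrist px [201.  27.] 650 mid [ 0.6046 -0.148   0.1072] mean [ 0.6036 -0.1472  0.1093] ext [0.025 0.025 0.012] hsv [ 19. 191. 219.]
wrist px [318.  30.] 617 mid [ 0.4905 -0.1445  0.1068] mean [ 0.4902 -0.1436  0.1095] ext [0.025 0.025 0.011] hsv [ 20. 189. 228.]
TCP [ 0.488 -0.062  0.114] offset [0.309, 0.003, 0.887] twist [0.003, 0.917, -0.006]
TCP [ 0.488 -0.16   0.045] offset [0.801, -0.0, 1.231] twist [0.003, 0.917, -0.006]
q [-0.13  0.19 -0.02  1.36  0.   -1.69] t 3.525
```

>>> {"method": "move_arm", "body": {"steps": [{"offset":[0.31,-0.01,0.4],"twist":[0,0.92,0],"claw":85},{"offset":[0.31,-0.01,0.4],"twist":[0,0.92,0],"claw":85},{"offset":[0.31,-0.01,0.4],"twist":[0,0.92,0],"claw":85},{"offset":[0.31,-0.01,0.4],"twist":[0,0.92,0],"claw":85},{"offset":[0.31,-0.01,0.4],"twist":[0,0.92,0],"claw":85},{"offset":[0.31,-0.01,0.6],"twist":[0,0.92,0],"claw":85},{"offset":[0.31,-0.01,0.89],"twist":[0,0.92,0],"claw":85},{"offset":[0.31,-0.01,0.89],"twist":[0,0.92,0],"claw":85}]}}

```text
clock: 4.53
ee_pos: [0.4881, -0.0633, 0.1104]
eef_rot: [-0.331, -0.625, 0.627, -0.325]
wrist_force: [0.1, 0.0, 1.0]
opening: 0.085
finger_force: 0.0
```

```bash
python3 -c "
from g import *
i,w,T,K=cloud('wrist'); save('w2.png',i)
steps([((.490,-.1445,.056),55,0,0)]);print(ctrl.get_state()['ee_pos'])"
```

```text
TCP [ 0.49  -0.16   0.045] offset [-0.004, -0.005, 0.589] twist [0.006, -0.005, -0.001]
q [ 0.25  0.59 -0.31  1.03 -0.92 -1.14] t 4.575
[ 0.48971583 -0.06333319  0.11302522]
```

View pics/w2.png

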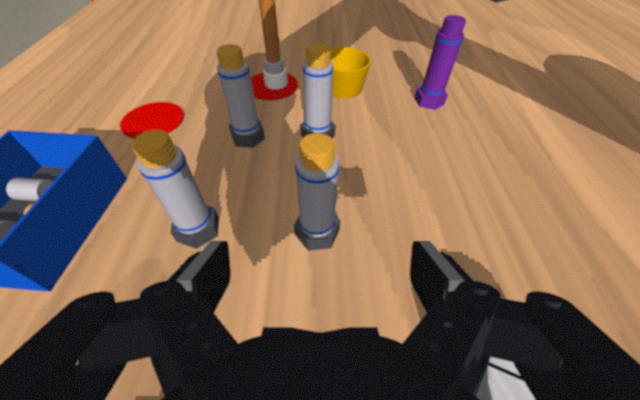

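The wrist view shows coupling A at (318,190), centred between the fingers; its neighbours are clear. Go in and grip.

>>> {"method": "move_arm", "body": {"steps": [{"offset":[0,0,0.25],"twist":[0,0,0],"claw":85},{"offset":[0,0,0.45],"twist":[0,0,0],"claw":85},{"offset":[0,0,0.59],"twist":[0,0,0],"claw":85},{"offset":[0,0,0.59],"twist":[0,0,0],"claw":85},{"offset":[0,0,0.59],"twist":[0,0,0],"claw":25},{"offset":[0,0,0.59],"twist":[0,0,0],"claw":25},{"offset":[0,0,0.59],"twist":[0,0,0],"claw":25},{"offset":[0,0,0.59],"twist":[0,0,0],"claw":25},{"offset":[0,0,0.59],"twist":[0,0,0],"claw":25},{"offset":[0,0,0.59],"twist":[0,0,0],"claw":25}]}}

```text
clock: 5.82
ee_pos: [0.4908, -0.1597, 0.0468]
eef_rot: [-0.328, -0.625, 0.628, -0.327]
wrist_force: [-1.1, 4.4, 5.8]
opening: 0.0305
finger_force: 58.6
```

```bash
python3 -c "
from g import *
s=ctrl.get_state();print(s['ee_pos'],s['opening'],s['finger_force'])
c=cradle(4)
steps([((.490,-.1445,.20),55,0,0),((.48,0,.22),0,0,0),(c+[0,0,.15]-.003*ex,-35,9.6,0)])"
```

```text
[ 0.49080487 -0.15974652  0.04676199] 0.03052899233099589 58.56484115123749
TCP [ 0.49  -0.16   0.189] offset [0.586, 0.003, -0.406] twist [0.003, -0.004, -0.004]
TCP [0.48  0.    0.201] offset [0.18, 0.057, -1.096] twist [0.001, -0.921, -0.005]
TCP [0.484 0.15  0.168] offset [-0.385, 0.04, -1.615] twist [0.031, -1.5, -0.181]
q [ 0.07  0.59 -0.53  0.56 -0.96 -1.45] t 5.825
```

>>> {"method": "move_arm", "body": {"steps": [{"offset":[0.3,0,-0.2],"twist":[0,0,0],"claw":25},{"offset":[0.59,0,-0.4],"twist":[0,0,0],"claw":25},{"offset":[0.59,0,-0.4],"twist":[0,0,0],"claw":25},{"offset":[0.18,0.06,-1],"twist":[0,-0.92,0],"claw":25},{"offset":[0.18,0.06,-1],"twist":[0,-0.92,0],"claw":25},{"offset":[0.18,0.06,-1],"twist":[0,-0.92,0],"claw":25},{"offset":[0.18,0.06,-1],"twist":[0,-0.92,0],"claw":25},{"offset":[0.18,0.06,-1],"twist":[0,-0.92,0],"claw":25},{"offset":[0.18,0.06,-1],"twist":[0,-0.92,0],"claw":25},{"offset":[0.18,0.06,-1],"twist":[0,-0.92,0],"claw":25}]}}

```text
clock: 7.08
ee_pos: [0.4781, -0.0165, 0.1887]
eef_rot: [-0.001, -0.705, 0.71, 0.001]
wrist_force: [-0.1, -0.2, -4.1]
opening: 0.0308
finger_force: 60.7
```

```bash
python3 -c "
from g import *
s=ctrl.get_state();print(s['ee_pos'],s['opening'],s['finger_force'],s['wrist_force'])
c=cradle(4)-.003*ex
steps([(c+[0,0,.12],-35,9.6,0),(c+[0,0,.03],-35,9.6,0),(c,-35,9.6,0)])"
```

```text
[ 0.47809851 -0.01647742  0.18865612] 0.030799727251009695 60.66545605659485 [-0.11474462 -0.1962898  -4.05906975]
TCP [0.484 0.15  0.138] offset [-0.831, -0.026, 0.254] twist [-0.048, -0.582, -0.162]
TCP [0.484 0.15  0.048] offset [-0.831, -0.027, 0.704] twist [-0.048, -0.582, -0.162]
TCP [0.484 0.15  0.018] offset [-0.831, -0.027, 0.854] twist [-0.048, -0.582, -0.162]
q [-0.17  0.2  -0.27  1.1  -0.   -1.73] t 7.075
```

>>> {"method": "move_arm", "body": {"steps": [{"offset":[-0.83,-0.03,0.2],"twist":[-0.05,-0.58,-0.16],"claw":25},{"offset":[-0.83,-0.03,0.2],"twist":[-0.05,-0.58,-0.16],"claw":25},{"offset":[-0.83,-0.03,0.2],"twist":[-0.05,-0.58,-0.16],"claw":25},{"offset":[-0.83,-0.03,0.25],"twist":[-0.05,-0.58,-0.16],"claw":25},{"offset":[-0.83,-0.03,0.45],"twist":[-0.05,-0.58,-0.16],"claw":25},{"offset":[-0.83,-0.03,0.6],"twist":[-0.05,-0.58,-0.16],"claw":25},{"offset":[-0.83,-0.03,0.6],"twist":[-0.05,-0.58,-0.16],"claw":25}]}}

```text
clock: 7.95
ee_pos: [0.483, 0.1511, 0.067]
eef_rot: [-0.191, 0.729, -0.616, -0.231]
wrist_force: [-0.2, -0.8, -2.7]
opening: 0.0302
finger_force: 60.5
```

```bash
cat > chk.py <<'E'
from g import *
import sys
def chk(n):
    # held coupling / cradles in wrist view
    i,w,T,K=cloud('wrist'); save(n,i)
    s=ctrl.get_state();print(s['ee_pos'],s['opening'],s['finger_force'],s['wrist_force'])
if __name__=='__main__': chk(sys.argv[1])
E
python3 -c "
from chk import *
chk('w3.png')
c=cradle(4)-.003*ex
steps([(c,-35,9.6,0)])"
```

```text
[0.48439549 0.15097746 0.06874731] 0.030418931373188157 60.54522156715393 [ 0.62456214  0.33244872 -3.16509663]
TCP [0.484 0.15  0.018] offset [0.152, 0.001, 0.206] twist [0.004, -0.002, -0.001]
q [-0.17  0.49 -0.36  0.95  0.57 -1.98] t 8.0
```

View pics/w3.png

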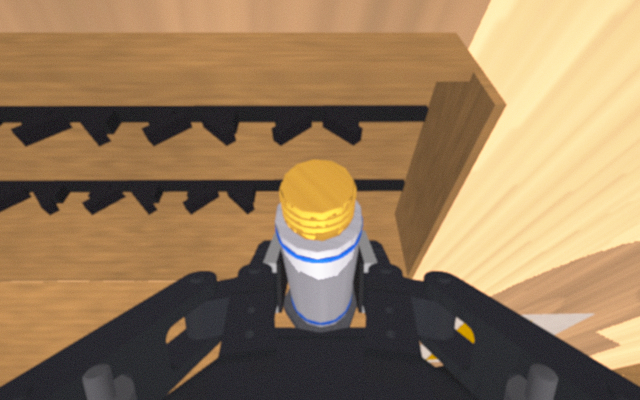

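The coupling is held at (318,240), thread to the front, directly over the V pair centred at column 318. Lower it and release.

>>> {"method": "move_arm", "body": {"steps": [{"offset":[0.06,0,0.08],"twist":[0,0,0],"claw":25},{"offset":[0.1,0,0.14],"twist":[0,0,0],"claw":25},{"offset":[0.14,0,0.18],"twist":[0,0,0],"claw":25},{"offset":[0.15,0,0.2],"twist":[0,0,0],"claw":25},{"offset":[0.15,0,0.2],"twist":[0,0,0],"claw":25}]}}

```text
clock: 8.62
ee_pos: [0.4857, 0.1479, 0.0199]
eef_rot: [-0.193, 0.728, -0.616, -0.229]
wrist_force: [-2.4, -0.3, -2.4]
opening: 0.0305
finger_force: 60.6
```

```bash
python3 -c "
from g import *
s=ctrl.get_state();print(s['ee_pos'],s['wrist_force'],s['opening'])
c=cradle(4)-.003*ex
steps([(c,-35,9.6,0)])"
```

```text
[0.4857072  0.1479314  0.01988252] [-2.3760927  -0.26111496 -2.36357947] 0.03052895024895948
TCP [0.484 0.15  0.018] offset [-0.001, 0.005, 0.014] twist [0.0, -0.001, -0.002]
q [-0.18  0.56 -0.4   0.84  0.57 -1.98] t 8.625
```

>>> {"method": "move_arm", "body": {"steps": [{"offset":[0.01,0,0.013],"twist":[0,0,0],"claw":25},{"offset":[0.01,0,0.013],"twist":[0,0,0],"claw":25},{"offset":[0.01,0,0.013],"twist":[0,0,0],"claw":48},{"offset":[0.01,0,0.013],"twist":[0,0,0],"claw":48},{"offset":[0.01,0,0.013],"twist":[0,0,0],"claw":48},{"offset":[0.01,0,0.013],"twist":[0,0,0],"claw":48},{"offset":[0.0,0,-0.2],"twist":[0,0,0],"claw":48},{"offset":[0,0,-0.45],"twist":[0,0,0],"claw":48},{"offset":[0,0,-0.45],"twist":[0,0,0],"claw":48}]}}

```text
clock: 9.75
ee_pos: [0.4982, 0.0952, 0.0959]
eef_rot: [-0.195, 0.729, -0.617, -0.226]
wrist_force: [0.2, 0.4, 0.2]
opening: 0.0481
finger_force: 0.0
```

```bash
python3 -c "
from chk import *
from m import couplings
chk('w4.png'); couplings('top')
steps([((.55,0.02,.28),0,0,0),((.604,0,.26),0,0,0)])"
```

```text
[0.49667002 0.09617567 0.09438304] 0.048064993118956935 0.0 [ 0.24946417  0.87329018 -0.1010315 ]
top px [406. 197.] 54 mid [ 0.5763 -0.2852  0.11  ] mean [ 0.5757 -0.2851  0.109 ] ext [0.022 0.024 0.017] hsv [ 19. 201. 109.]
top px [445. 205.] 15 mid [ 0.5512 -0.4049  0.1104] mean [ 0.5494 -0.4028  0.1114] ext [0.018 0.011 0.017] hsv [ 13. 204.  61.]
top px [408. 225.] 58 mid [ 0.4879 -0.2907  0.1096] mean [ 0.4878 -0.2893  0.1087] ext [0.022 0.025 0.017] hsv [ 19.  202.  161.5]
top px [435. 278.] 59 mid [ 0.3284 -0.3665  0.11  ] mean [ 0.3281 -0.3668  0.1087] ext [0.024 0.024 0.014] hsv [141. 172. 109.]
TCP [0.55  0.02  0.261] offset [-0.131, -0.207, -0.932] twist [0.047, 0.58, 0.154]
TCP [0.604 0.    0.241] offset [0.043, -0.457, -0.931] twist [0.047, 0.58, 0.154]
q [-0.27  0.5  -0.27  1.08  0.55 -2.09] t 9.85
```

View pics/w4.png

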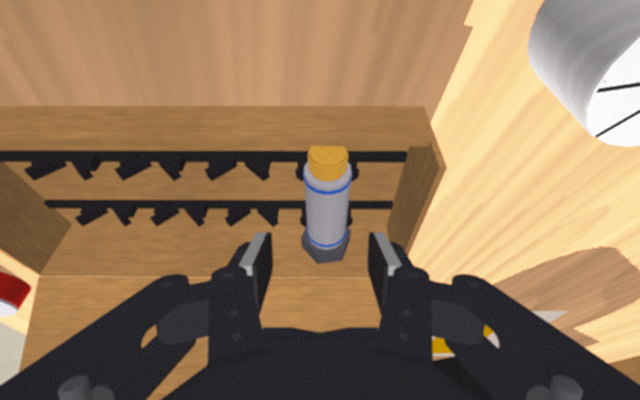

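The coupling lies in cradle 4 at (327,205), on both supports. B is hidden by the arm in the top view, so I'll move above it and re-measure.

>>> {"method": "move_arm", "body": {"steps": [{"offset":[0,0,-0.3],"twist":[0,0,0],"claw":48},{"offset":[0,-0.2,-0.6],"twist":[0.05,0.58,0.15],"claw":85},{"offset":[0.04,-0.46,-0.93],"twist":[0.05,0.58,0.15],"claw":85},{"offset":[0.04,-0.46,-0.93],"twist":[0.05,0.58,0.15],"claw":85},{"offset":[0.04,-0.46,-0.93],"twist":[0.05,0.58,0.15],"claw":85},{"offset":[0.04,-0.46,-0.93],"twist":[0.05,0.58,0.15],"claw":85},{"offset":[0.04,-0.46,-0.93],"twist":[0.05,0.58,0.15],"claw":85}]}}

```text
clock: 10.72
ee_pos: [0.6032, 0.0013, 0.2397]
eef_rot: [-0.0, 0.709, -0.706, -0.001]
wrist_force: [-0.1, -0.3, 0.3]
opening: 0.0853
finger_force: 0.0
```

```bash
python3 -c "
from g import *
from m import couplings
couplings('wrist'); couplings('side')
steps([((.604,-.147,.056),55,0,.12)]);print(ctrl.get_state()['ee_pos'])"
```

```text
wrist px [319.  11.] 679 mid [ 0.6051 -0.144   0.1069] mean [ 0.6049 -0.1441  0.1092] ext [0.025 0.017 0.012] hsv [ 20. 189. 231.]
side px [389. 194.] 73 mid [ 0.6038 -0.1503  0.1071] mean [ 0.6003 -0.1517  0.1083] ext [0.028 0.024 0.011] hsv [ 19. 177. 176.]
side px [433. 221.] 98 mid [ 0.575  -0.2882  0.1071] mean [ 0.5722 -0.2902  0.1085] ext [0.025 0.026 0.011] hsv [ 20. 175. 132.]
side px [412. 240.] 110 mid [ 0.4863 -0.2925  0.1073] mean [ 0.4845 -0.2941  0.1086] ext [0.023 0.025 0.012] hsv [ 20.  177.  175.5]
side px [480. 251.] 74 mid [ 0.5467 -0.4113  0.11  ] mean [ 0.544  -0.413   0.1102] ext [0.014 0.019 0.017] hsv [ 14. 169. 123.]
side px [398. 302.] 172 mid [ 0.3265 -0.3706  0.1072] mean [ 0.3245 -0.3718  0.1089] ext [0.025 0.024 0.012] hsv [138. 173. 138.]
TCP [ 0.604 -0.064  0.114] offset [0.324, -0.001, 0.63] twist [-0.002, 0.918, 0.002]
q [-0.1   0.44  0.19  1.33  0.   -1.68] t 10.825
[6.03495071e-01 5.65198990e-04 2.40146406e-01]
```

>>> {"method": "move_arm", "body": {"steps": [{"offset":[0.32,-0.01,0.2],"twist":[0,0.92,0],"claw":70},{"offset":[0.32,-0.01,0.2],"twist":[0,0.92,0],"claw":70},{"offset":[0.32,-0.01,0.2],"twist":[0,0.92,0],"claw":70},{"offset":[0.32,-0.01,0.2],"twist":[0,0.92,0],"claw":70},{"offset":[0.32,-0.01,0.3],"twist":[0,0.92,0],"claw":70},{"offset":[0.32,-0.01,0.45],"twist":[0,0.92,0],"claw":70},{"offset":[0.32,-0.01,0.63],"twist":[0,0.92,0],"claw":70},{"offset":[0.32,-0.01,0.63],"twist":[0,0.92,0],"claw":70}]}}

```text
clock: 11.82
ee_pos: [0.6045, -0.0639, 0.1121]
eef_rot: [0.329, 0.628, -0.625, 0.327]
wrist_force: [-0.2, 0.4, -0.1]
opening: 0.0697
finger_force: 0.0
```

```bash
python3 -c "
from g import *
from m import couplings
couplings('wrist')
steps([((.605,-.147,.056),55,0,0)]);print(ctrl.get_state()['ee_pos'])"
```

```text
wrist px [362.   8.] 259 mid [ 0.5521 -0.4045  0.1099] mean [ 0.5531 -0.4023  0.1101] ext [0.02  0.012 0.018] hsv [ 13. 176. 116.]
wrist px [555.  25.] 325 mid [ 0.3294 -0.368   0.1057] mean [ 0.3319 -0.364   0.1067] ext [0.025 0.027 0.009] hsv [140. 169.  97.]
wrist px [348.  57.] 427 mid [ 0.5771 -0.2856  0.1059] mean [ 0.5774 -0.2819  0.1073] ext [0.025 0.026 0.01 ] hsv [ 19. 187. 147.]
wrist px [434.  55.] 425 mid [ 0.4898 -0.2895  0.1057] mean [ 0.491  -0.2861  0.1072] ext [0.024 0.024 0.009] hsv [ 20. 189. 224.]
wrist px [320. 149.] 940 mid [ 0.605  -0.1475  0.1061] mean [ 0.6048 -0.1445  0.1082] ext [0.025 0.025 0.01 ] hsv [ 20. 188. 226.]
wrist px [245. 273.] 156 mid [ 0.6398 -0.048   0.114 ] mean [ 0.6398 -0.0486  0.1154] ext [0.001 0.023 0.01 ] hsv [ 15.  100.5  34. ]
wrist px [394. 273.] 150 mid [ 0.5698 -0.0479  0.1143] mean [ 0.5698 -0.0485  0.1155] ext [0.001 0.021 0.009] hsv [ 14. 112.  67.]
TCP [ 0.605 -0.162  0.045] offset [-0.004, 0.005, 0.602] twist [-0.002, -0.004, 0.002]
q [ 0.21  0.74  0.01  1.12 -0.93 -1.22] t 11.875
[ 0.60582436 -0.06391747  0.11455892]
```

Aligned on B, so grip, lift and turn.

>>> {"method": "move_arm", "body": {"steps": [{"offset":[0,0,0.25],"twist":[0,0,0],"claw":70},{"offset":[0,0,0.45],"twist":[0,0,0],"claw":70},{"offset":[0,0,0.6],"twist":[0,0,0],"claw":70},{"offset":[0,0,0.6],"twist":[0,0,0],"claw":70},{"offset":[0,0,0.6],"twist":[0,0,0],"claw":25},{"offset":[0,0,0.6],"twist":[0,0,0],"claw":25},{"offset":[0,0,0.6],"twist":[0,0,0],"claw":25},{"offset":[0,0,0.6],"twist":[0,0,0],"claw":25},{"offset":[0,0,0.6],"twist":[0,0,0],"claw":25},{"offset":[0.3,0,0.4],"twist":[0,0,0],"claw":25},{"offset":[0.59,0,0.2],"twist":[0,0,0],"claw":25},{"offset":[0.59,0,0.2],"twist":[0,0,0],"claw":25},{"offset":[0.18,0.06,-0.6],"twist":[0,-0.92,0],"claw":25},{"offset":[0.18,0.06,-0.6],"twist":[0,-0.92,0],"claw":25},{"offset":[0.18,0.06,-0.6],"twist":[0,-0.92,0],"claw":25},{"offset":[0.18,0.06,-0.6],"twist":[0,-0.92,0],"claw":25},{"offset":[0.18,0.06,-0.6],"twist":[0,-0.92,0],"claw":25},{"offset":[0.18,0.06,-0.6],"twist":[0,-0.92,0],"claw":25},{"offset":[0.18,0.06,-0.6],"twist":[0,-0.92,0],"claw":25}]}}

```text
clock: 14.25
ee_pos: [0.5936, 0.0149, 0.2125]
eef_rot: [-0.0, 0.708, -0.706, 0.0]
wrist_force: [-0.0, -0.5, -3.9]
opening: 0.0309
finger_force: 59.5
```

```bash
python3 -c "
from g import *
s=ctrl.get_state();print(s['ee_pos'],s['opening'],s['finger_force'],s['wrist_force'])
c=cradle(1)-.003*ex
steps([(c+[0,0,.12],-35,9.6,0),(c+[0,0,.05],-35,9.6,0),(c,-35,9.6,0)])"
```

```text
[0.5936291  0.01494081 0.21252038] 0.03088715938541573 59.51821267604828 [-0.03505953 -0.50594804 -3.8969704 ]
TCP [0.674 0.182 0.138] offset [-0.832, -0.402, 0.374] twist [-0.049, -0.583, -0.152]
TCP [0.674 0.182 0.068] offset [-0.833, -0.402, 0.724] twist [-0.049, -0.583, -0.152]
TCP [0.674 0.182 0.018] offset [-0.833, -0.402, 0.974] twist [-0.049, -0.583, -0.152]
q [-0.08  0.42  0.1   1.25 -0.   -1.66] t 14.25
```

>>> {"method": "move_arm", "body": {"steps": [{"offset":[-0.4,-0.4,0.2],"twist":[-0.05,-0.58,-0.15],"claw":25},{"offset":[-0.83,-0.4,0.25],"twist":[-0.05,-0.58,-0.15],"claw":25},{"offset":[-0.83,-0.4,0.25],"twist":[-0.05,-0.58,-0.15],"claw":25},{"offset":[-0.83,-0.4,0.37],"twist":[-0.05,-0.58,-0.15],"claw":25},{"offset":[-0.83,-0.4,0.55],"twist":[-0.05,-0.58,-0.15],"claw":25},{"offset":[-0.83,-0.4,0.72],"twist":[-0.05,-0.58,-0.15],"claw":25},{"offset":[-0.83,-0.4,0.72],"twist":[-0.05,-0.58,-0.15],"claw":25}]}}

```text
clock: 15.12
ee_pos: [0.6703, 0.1831, 0.0652]
eef_rot: [-0.19, 0.728, -0.616, -0.232]
wrist_force: [-0.3, 0.9, -4.3]
opening: 0.0307
finger_force: 60.3
```

```bash
python3 -c "
from chk import *
chk('w5.png')
c=cradle(1)-.003*ex
steps([(c,-35,9.6,0)])"
```

```text
[0.67212917 0.18302459 0.06800457] 0.03026731898949559 60.259695053100586 [ 0.43418908  0.42652146 -2.98040686]
TCP [0.674 0.182 0.018] offset [0.151, -0.007, 0.202] twist [0.005, -0.002, -0.001]
q [-0.08  0.81  0.25  1.18  0.59 -1.87] t 15.175
```

View pics/w5.png

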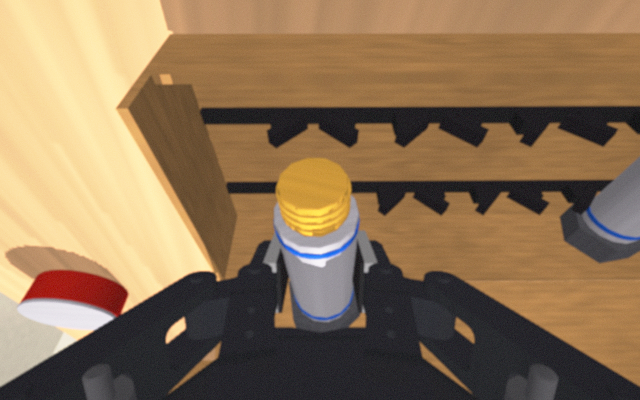

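Coupling B is held at (316,240) over cradle 1's V pair, centred at about (313,130). Lower and release.

>>> {"method": "move_arm", "body": {"steps": [{"offset":[0.06,0,0.08],"twist":[0,0,0],"claw":25},{"offset":[0.1,-0.01,0.14],"twist":[0,0,0],"claw":25},{"offset":[0.14,-0.01,0.18],"twist":[0,0,0],"claw":25},{"offset":[0.15,-0.01,0.2],"twist":[0,0,0],"claw":25},{"offset":[0.155,-0.01,0.208],"twist":[0,0,0],"claw":25},{"offset":[0.155,-0.01,0.208],"twist":[0,0,0],"claw":25}]}}

```text
clock: 15.92
ee_pos: [0.6756, 0.1794, 0.022]
eef_rot: [-0.194, 0.727, -0.617, -0.23]
wrist_force: [-11.6, -8.7, 18.3]
opening: 0.0304
finger_force: 60.6
```

>>> {"method": "move_arm", "body": {"steps": [{"offset":[0,0,0],"twist":[0,0,0],"claw":48},{"offset":[0,0,0],"twist":[0,0,0],"claw":48},{"offset":[0,0,0],"twist":[0,0,0],"claw":48},{"offset":[0,0,0],"twist":[0,0,0],"claw":48},{"offset":[0,0,-0.2],"twist":[0,0,0],"claw":48},{"offset":[0,0,-0.45],"twist":[0,0,0],"claw":48},{"offset":[0,0,-0.7],"twist":[0,0,0],"claw":48},{"offset":[0,0.4,-0.9],"twist":[0.05,0.58,0.15],"claw":80},{"offset":[0,0.4,-0.9],"twist":[0.05,0.58,0.15],"claw":80},{"offset":[0,0.4,-0.9],"twist":[0.05,0.58,0.15],"claw":80},{"offset":[0,0.4,-0.9],"twist":[0.05,0.58,0.15],"claw":80},{"offset":[0,0.4,-0.9],"twist":[0.05,0.58,0.15],"claw":80}]}}

```text
clock: 17.42
ee_pos: [0.6143, 0.0669, 0.1659]
eef_rot: [-0.002, 0.709, -0.705, 0.001]
wrist_force: [0.9, -0.2, 0.6]
opening: 0.0798
finger_force: 0.0
```

```bash
cat > lying.py <<'E'
from g import *
def lying(n):
    i,w,T,K=cloud(n); z=w[...,2]; u=w@ex; v=w@ey
    for c in range(1,5):
        m=(abs(v-(-.5985-.096+.064*(c-1)))<.02)&(abs(u-.059)<.062)&(z>.040)
        if m.sum()>20:
            p=w[m]; hsv=cv2.cvtColor(i,cv2.COLOR_RGB2HSV)
            b=m&(abs(u-.059)<.036)
            f=np.polyfit(u[b],z[b],1) if b.sum()>20 else [0,0]
            print(n,'cradle',c,m.sum(),'u',np.percentile(u[m],[1,99]).round(3),'z p90 at u<-15, >15',[np.percentile(z[b&(s*(u-.059)>.01)],90).round(4) if (b&(s*(u-.059)>.01)).sum() else None for s in(-1,1)],'v',np.median(v[m]).round(4))
if __name__=='__main__': lying('side'); lying('top'); lying('wrist')
E
python3 lying.py; python3 -c "
from g import *
from m import couplings
couplings('wrist');couplings('top')
p=ctrl.get_state()['ee_pos'];print(p)
steps([((.52,-.14,.22),0,-15,0)])"
```

```text
side cradle 1 216 u [0.001 0.12 ] z p90 at u<-15, >15 [np.float64(0.0492), np.float64(0.0503)] v -0.6871
side cradle 3 105 u [-0.003  0.121] z p90 at u<-15, >15 [None, None] v -0.5803
side cradle 4 283 u [-0.     0.121] z p90 at u<-15, >15 [np.float64(0.0499), np.float64(0.051)] v -0.4955
top cradle 1 147 u [0.062 0.113] z p90 at u<-15, >15 [None, np.float64(0.0514)] v -0.6925
top cradle 2 140 u [-0.003  0.017] z p90 at u<-15, >15 [None, None] v -0.6266
top cradle 3 209 u [-0.003  0.018] z p90 at u<-15, >15 [None, None] v -0.5651
top cradle 4 336 u [-0.003  0.11 ] z p90 at u<-15, >15 [np.float64(0.6691), np.float64(0.0451)] v -0.501
wrist cradle 1 2477 u [0.002 0.098] z p90 at u<-15, >15 [np.float64(0.0493), np.float64(0.0494)] v -0.6929
wrist cradle 4 1476 u [0.001 0.067] z p90 at u<-15, >15 [np.float64(0.0492), np.float64(0.0456)] v -0.504
top px [405. 197.] 55 mid [ 0.5764 -0.2853  0.1101] mean [ 0.5755 -0.2851  0.1086] ext [0.023 0.022 0.015] hsv [ 19. 203. 155.]
top px [444. 205.] 13 mid [ 0.5506 -0.4033  0.1114] mean [ 0.5493 -0.4024  0.1113] ext [0.019 0.009 0.015] hsv [ 14. 197. 108.]
top px [408. 226.] 56 mid [ 0.4877 -0.29    0.1106] mean [ 0.4877 -0.2895  0.1084] ext [0.022 0.025 0.017] hsv [ 19.  202.  155.5]
top px [435. 278.] 58 mid [ 0.3284 -0.3666  0.11  ] mean [ 0.3279 -0.3668  0.1084] ext [0.024 0.023 0.017] hsv [141. 174. 104.]
[0.61470287 0.0643058  0.16517241]
TCP [ 0.52  -0.14   0.201] offset [1.02, 0.475, -0.183] twist [-0.002, 0.001, 0.252]
q [ 0.    0.49  0.08  1.16  0.   -1.57] t 17.675
```

Both lie level, with their tops at z≈.049 (33+16 mm). Next is D at (.488,-.290).

>>> {"method": "move_arm", "body": {"steps": [{"offset":[0,0,-0.3],"twist":[0,0,0],"claw":62},{"offset":[0.5,0.25,-0.3],"twist":[0,0,0.17],"claw":62},{"offset":[1.0,0.5,-0.3],"twist":[0,0,0.17],"claw":62},{"offset":[1.0,0.5,-0.3],"twist":[0,0,0.17],"claw":62},{"offset":[1.0,0.5,-0.3],"twist":[0,0,0.17],"claw":62},{"offset":[1.0,0.5,-0.3],"twist":[0,0,0.17],"claw":62}]}}

```text
clock: 18.42
ee_pos: [0.514, -0.1379, 0.2252]
eef_rot: [0.001, -0.641, 0.768, -0.001]
wrist_force: [-0.7, 0.1, -0.2]
opening: 0.062
finger_force: 0.0
```

```bash
python3 -c "
from g import *
from m import couplings
couplings('wrist')
steps([((.4885,-.291,.056),55,-10,.12)]);print(ctrl.get_state()['ee_pos'])"
```

```text
wrist px [317.   5.] 276 mid [ 0.4899 -0.2832  0.1066] mean [ 0.4908 -0.2819  0.1079] ext [0.023 0.01  0.011] hsv [ 19. 191. 211.]
wrist px [207.  21.] 1034 mid [ 0.577  -0.2869  0.1069] mean [ 0.5759 -0.286   0.1093] ext [0.025 0.025 0.011] hsv [ 19.  192.  211.5]
TCP [ 0.503 -0.209  0.114] offset [0.369, -0.005, 0.555] twist [-0.001, 0.918, -0.004]
q [-0.38  0.29 -0.06  1.22  0.   -1.77] t 18.475
[ 0.51470614 -0.13661027  0.22517042]
```

>>> {"method": "move_arm", "body": {"steps": [{"offset":[0.37,-0.01,0.1],"twist":[0,0.92,0],"claw":62},{"offset":[0.37,-0.01,0.1],"twist":[0,0.92,0],"claw":62},{"offset":[0.37,-0.01,0.1],"twist":[0,0.92,0],"claw":62},{"offset":[0.37,-0.01,0.1],"twist":[0,0.92,0],"claw":62},{"offset":[0.37,-0.01,0.2],"twist":[0,0.92,0],"claw":62},{"offset":[0.37,-0.01,0.4],"twist":[0,0.92,0],"claw":62},{"offset":[0.37,-0.01,0.55],"twist":[0,0.92,0],"claw":62},{"offset":[0.37,-0.01,0.55],"twist":[0,0.92,0],"claw":62}]}}

```text
clock: 19.48
ee_pos: [0.5035, -0.2071, 0.1126]
eef_rot: [-0.355, -0.571, 0.678, -0.297]
wrist_force: [-0.2, 0.1, 0.6]
opening: 0.0619
finger_force: 0.0
```

```bash
python3 -c "
from g import *
from m import couplings
couplings('wrist')
steps([((.4895,-.291,.056),55,-10,0)]);print(ctrl.get_state()['ee_pos'])"
```

```text
wrist px [231.  71.] 424 mid [ 0.5521 -0.4045  0.11  ] mean [ 0.5511 -0.4024  0.1101] ext [0.02  0.012 0.018] hsv [ 13. 178. 111.]
wrist px [475.  74.] 526 mid [ 0.3293 -0.3679  0.1058] mean [ 0.3316 -0.365   0.1073] ext [0.025 0.025 0.01 ] hsv [140. 174. 151.]
wrist px [320. 148.] 931 mid [ 0.489  -0.2904  0.1061] mean [ 0.4897 -0.2875  0.1081] ext [0.025 0.025 0.01 ] hsv [ 19. 190. 220.]
wrist px [191. 167.] 1125 mid [ 0.5771 -0.2866  0.1063] mean [ 0.5758 -0.2835  0.1081] ext [0.026 0.025 0.011] hsv [ 19. 187. 139.]
wrist px [254. 272.] 144 mid [ 0.5371 -0.1974  0.114 ] mean [ 0.537  -0.1984  0.1152] ext [0.004 0.022 0.01 ] hsv [ 15. 103.  34.]
wrist px [385. 271.] 144 mid [ 0.4759 -0.1871  0.114 ] mean [ 0.4758 -0.1881  0.1152] ext [0.004 0.023 0.01 ] hsv [ 15. 112.  68.]
TCP [ 0.487 -0.306  0.045] offset [0.001, 0.003, 0.609] twist [-0.001, -0.003, 0.0]
q [-0.04  0.58 -0.3   0.89 -0.95 -1.33] t 19.525
[ 0.50456497 -0.20761084  0.11458466]
```

>>> {"method": "move_arm", "body": {"steps": [{"offset":[0,0,0.25],"twist":[0,0,0],"claw":62},{"offset":[0,0,0.45],"twist":[0,0,0],"claw":62},{"offset":[0,0,0.61],"twist":[0,0,0],"claw":62},{"offset":[0,0,0.61],"twist":[0,0,0],"claw":62},{"offset":[0,0,0.61],"twist":[0,0,0],"claw":25},{"offset":[0,0,0.61],"twist":[0,0,0],"claw":25},{"offset":[0,0,0.61],"twist":[0,0,0],"claw":25},{"offset":[0,0,0.61],"twist":[0,0,0],"claw":25},{"offset":[0,0,0.61],"twist":[0,0,0],"claw":25},{"offset":[0.3,0,0.4],"twist":[0,0,0],"claw":25},{"offset":[0.59,0,0.2],"twist":[0,0,0],"claw":25},{"offset":[0.59,0,0.2],"twist":[0,0,0],"claw":25},{"offset":[0.18,0,-0.8],"twist":[0,-0.92,0],"claw":25},{"offset":[0.18,0,-0.8],"twist":[0,-0.92,0],"claw":25},{"offset":[0.18,0,-0.8],"twist":[0,-0.92,0],"claw":25},{"offset":[0.18,0,-0.8],"twist":[0,-0.92,0],"claw":25},{"offset":[0.18,0,-0.8],"twist":[0,-0.92,0],"claw":25},{"offset":[0.18,0,-0.8],"twist":[0,-0.92,0],"claw":25},{"offset":[0.18,0,-0.8],"twist":[0,-0.92,0],"claw":25}]}}

```text
clock: 21.9
ee_pos: [0.5227, -0.0992, 0.2353]
eef_rot: [0.0, -0.643, 0.766, -0.0]
wrist_force: [-0.1, 0.2, -3.5]
opening: 0.0306
finger_force: 60.0
```

```bash
python3 -c "
from g import *
s=ctrl.get_state();print(s['ee_pos'],s['opening'],s['finger_force'],s['wrist_force'])
c=cradle(2)-.003*ex
steps([((.58,.03,.23),0,5,0),(c+[0,0,.12],-35,9.6,0)])"
```

```text
[ 0.5227093  -0.09918841  0.23534549] 0.03058982601675467 59.95785355567932 [-0.12342945  0.21918744 -3.46705521]
TCP [0.58  0.03  0.211] offset [-0.686, -0.169, 0.12] twist [-0.001, 0.0, -0.251]
TCP [0.611 0.171 0.138] offset [-1.406, -0.197, 0.489] twist [-0.101, -0.578, -0.317]
q [-0.31  0.29 -0.04  1.25  0.   -1.7 ] t 21.9
```

>>> {"method": "move_arm", "body": {"steps": [{"offset":[-0.69,-0.17,0.1],"twist":[0,0,-0.25],"claw":25},{"offset":[-0.69,-0.17,0.1],"twist":[0,0,-0.25],"claw":25},{"offset":[-0.69,-0.17,0.1],"twist":[0,0,-0.25],"claw":25},{"offset":[-0.69,-0.17,0.1],"twist":[0,0,-0.25],"claw":25}]}}

```text
clock: 22.4
ee_pos: [0.5804, 0.0329, 0.2153]
eef_rot: [-0.0, 0.739, -0.674, 0.0]
wrist_force: [-0.1, -0.9, -2.2]
opening: 0.0308
finger_force: 59.9
```

```bash
python3 -c "
from g import *
s=ctrl.get_state();print(s['ee_pos'],s['opening'],s['finger_force'],s['wrist_force'])
c=cradle(2)-.003*ex
steps([(c+[0,0,.12],-35,9.6,0),(c+[0,0,.05],-35,9.6,0)])"
```

```text
[0.58041121 0.03287404 0.21525773] 0.03083348162694721 59.90295052528381 [-0.08769543 -0.90141129 -2.24710371]
TCP [0.611 0.171 0.138] offset [-0.674, -0.212, 0.388] twist [-0.023, -0.584, -0.071]
TCP [0.611 0.171 0.068] offset [-0.674, -0.212, 0.738] twist [-0.023, -0.584, -0.071]
q [-0.05  0.39  0.06  1.24 -0.   -1.71] t 22.4
```

>>> {"method": "move_arm", "body": {"steps": [{"offset":[-0.35,-0.21,0.2],"twist":[-0.02,-0.58,-0.07],"claw":25},{"offset":[-0.67,-0.21,0.25],"twist":[-0.02,-0.58,-0.07],"claw":25},{"offset":[-0.67,-0.21,0.25],"twist":[-0.02,-0.58,-0.07],"claw":25},{"offset":[-0.67,-0.21,0.37],"twist":[-0.02,-0.58,-0.07],"claw":25},{"offset":[-0.67,-0.21,0.55],"twist":[-0.02,-0.58,-0.07],"claw":25},{"offset":[-0.67,-0.21,0.74],"twist":[-0.02,-0.58,-0.07],"claw":25},{"offset":[-0.67,-0.21,0.74],"twist":[-0.02,-0.58,-0.07],"claw":25}]}}

```text
clock: 23.28
ee_pos: [0.6086, 0.1669, 0.0655]
eef_rot: [-0.193, 0.727, -0.619, -0.229]
wrist_force: [-1.0, -0.1, -3.5]
opening: 0.0307
finger_force: 60.0
```

```bash
python3 -c "
from chk import *
chk('w6.png')
c=cradle(2)-.003*ex
steps([(c,-35,9.6,0)])
i,w,T,K=cloud('wrist');u=w@ex;v=w@ey
import numpy as np
m=(w[...,2]>.065)&(w[...,2]<.1)&(u<.06)&(u>-.02)&(abs(v+.63)<.03)
print(m.sum(),np.percentile(u[m],[1,50]),np.median(v[m]),np.percentile(w[...,2][m],[5,95]))"
```

```text
[0.61023261 0.16727102 0.06789375] 0.0304039258238487 59.99567985534668 [ 0.14037215  0.19393188 -2.09579501]
TCP [0.611 0.171 0.018] offset [0.129, -0.004, 0.216] twist [-0.005, -0.003, -0.004]
q [-0.11  0.69  0.01  1.07  0.58 -1.9 ] t 23.325
12597 [-0.00152448  0.01598909] -0.6299409013686825 [0.07580478 0.09818645]
```

>>> {"method": "move_arm", "body": {"steps": [{"offset":[0.04,0,0.08],"twist":[0,0,0],"claw":25},{"offset":[0.08,0,0.14],"twist":[0,0,0],"claw":25},{"offset":[0.11,0,0.18],"twist":[0,0,0],"claw":25},{"offset":[0.13,0,0.21],"twist":[0,0,0],"claw":25},{"offset":[0.132,0,0.218],"twist":[0,0,0],"claw":25},{"offset":[0.132,0,0.218],"twist":[0,0,0],"claw":25}]}}

```text
clock: 24.12
ee_pos: [0.6114, 0.1708, 0.0192]
eef_rot: [-0.196, 0.727, -0.618, -0.226]
wrist_force: [-3.4, -3.5, 6.9]
opening: 0.0308
finger_force: 59.8
```

>>> {"method": "move_arm", "body": {"steps": [{"offset":[0,0,0],"twist":[0,0,0],"claw":48},{"offset":[0,0,0],"twist":[0,0,0],"claw":48},{"offset":[0,0,0],"twist":[0,0,0],"claw":48},{"offset":[0,0,0],"twist":[0,0,0],"claw":48},{"offset":[0,0,-0.2],"twist":[0,0,0],"claw":48},{"offset":[0,0,-0.45],"twist":[0,0,0],"claw":48},{"offset":[0,0,-0.7],"twist":[0,0,0],"claw":48},{"offset":[0,0,-0.9],"twist":[0.05,0.58,0.15],"claw":80},{"offset":[0,0,-0.9],"twist":[0.05,0.58,0.15],"claw":80},{"offset":[0,0,-0.9],"twist":[0.05,0.58,0.15],"claw":80},{"offset":[0,0,-0.9],"twist":[0.05,0.58,0.15],"claw":80},{"offset":[0,0,-0.9],"twist":[0.05,0.58,0.15],"claw":80}]}}

```text
clock: 25.62
ee_pos: [0.6268, 0.0715, 0.1657]
eef_rot: [-0.003, 0.708, -0.706, 0.003]
wrist_force: [0.3, 0.4, 0.2]
opening: 0.0798
finger_force: 0.0
```

```bash
python3 lying.py; python3 -c "
from g import *
from m import couplings
couplings('top')
p=ctrl.get_state()['ee_pos'];print(p)
steps([((.60,-.14,.24),0,-10,0)])"
```

```text
side cradle 1 218 u [0.001 0.121] z p90 at u<-15, >15 [np.float64(0.0503), np.float64(0.0501)] v -0.687
side cradle 2 246 u [0.001 0.12 ] z p90 at u<-15, >15 [np.float64(0.05), np.float64(0.0501)] v -0.6229
side cradle 4 289 u [0.001 0.121] z p90 at u<-15, >15 [np.float64(0.0499), np.float64(0.0514)] v -0.4952
top cradle 1 135 u [0.023 0.113] z p90 at u<-15, >15 [None, np.float64(0.0515)] v -0.6922
top cradle 2 329 u [-0.003  0.113] z p90 at u<-15, >15 [None, np.float64(0.0523)] v -0.6291
top cradle 3 237 u [-0.003  0.022] z p90 at u<-15, >15 [np.float64(0.6266), None] v -0.5664
top cradle 4 373 u [-0.002  0.11 ] z p90 at u<-15, >15 [np.float64(0.6742), None] v -0.5015
wrist cradle 1 2524 u [0.002 0.101] z p90 at u<-15, >15 [np.float64(0.0494), np.float64(0.0493)] v -0.6925
wrist cradle 2 2898 u [0.003 0.108] z p90 at u<-15, >15 [np.float64(0.0494), np.float64(0.0492)] v -0.631
wrist cradle 4 1990 u [0.001 0.075] z p90 at u<-15, >15 [np.float64(0.0492), np.float64(0.049)] v -0.5056
top px [406. 197.] 54 mid [ 0.5766 -0.2854  0.1092] mean [ 0.5759 -0.2853  0.1094] ext [0.022 0.023 0.014] hsv [ 19. 202. 155.]
top px [445. 205.] 11 mid [ 0.5482 -0.4054  0.1106] mean [ 0.5471 -0.4031  0.1112] ext [0.013 0.013 0.014] hsv [ 14. 196. 108.]
top px [435. 278.] 56 mid [ 0.3284 -0.3667  0.1089] mean [ 0.3282 -0.367   0.1088] ext [0.024 0.024 0.015] hsv [141.  174.  104.5]
[0.62717108 0.06879151 0.16506318]
TCP [ 0.6   -0.14   0.221] offset [1.044, 0.132, -0.283] twist [-0.007, 0.001, 0.165]
q [ 0.01  0.51  0.11  1.17  0.   -1.56] t 25.825
```

Three are level in the cradles. The last one is C at (.577,-.2865).

>>> {"method": "move_arm", "body": {"steps": [{"offset":[0,0,-0.3],"twist":[0,0,0],"claw":62},{"offset":[0.5,0.1,-0.3],"twist":[0,0,0.17],"claw":70},{"offset":[1.0,0.13,-0.3],"twist":[0,0,0.17],"claw":70},{"offset":[1.0,0.13,-0.3],"twist":[0,0,0.17],"claw":70},{"offset":[1.0,0.13,-0.3],"twist":[0,0,0.17],"claw":70},{"offset":[1.0,0.13,-0.3],"twist":[0,0,0.17],"claw":70}]}}

```text
clock: 26.58
ee_pos: [0.6003, -0.1317, 0.2249]
eef_rot: [0.003, -0.64, 0.768, -0.002]
wrist_force: [0.3, 0.1, -0.3]
opening: 0.0701
finger_force: 0.0
```

```bash
python3 -c "
from g import *
from m import couplings
couplings('wrist')
steps([((.577,-.2868,.056),55,-10,.12)]);print(ctrl.get_state()['ee_pos'])"
```

```text
wrist px [314.   4.] 199 mid [ 0.5784 -0.2782  0.1065] mean [ 0.579  -0.2768  0.107 ] ext [0.021 0.008 0.011] hsv [ 19. 190. 212.]
TCP [ 0.591 -0.205  0.114] offset [0.377, -0.018, 0.554] twist [-0.004, 0.919, -0.008]
q [-0.32  0.46  0.18  1.29  0.   -1.71] t 26.625
[ 0.60045654 -0.13031886  0.22500172]
```

>>> {"method": "move_arm", "body": {"steps": [{"offset":[0.38,-0.02,0.1],"twist":[0,0.92,0],"claw":70},{"offset":[0.38,-0.02,0.1],"twist":[0,0.92,0],"claw":70},{"offset":[0.38,-0.02,0.1],"twist":[0,0.92,0],"claw":70},{"offset":[0.38,-0.02,0.1],"twist":[0,0.92,0],"claw":70},{"offset":[0.38,-0.02,0.2],"twist":[0,0.92,0],"claw":70},{"offset":[0.38,-0.02,0.4],"twist":[0,0.92,0],"claw":70},{"offset":[0.38,-0.02,0.55],"twist":[0,0.92,0],"claw":70},{"offset":[0.38,-0.02,0.55],"twist":[0,0.92,0],"claw":70}]}}

```text
clock: 27.62
ee_pos: [0.5906, -0.2036, 0.1124]
eef_rot: [-0.354, -0.569, 0.68, -0.298]
wrist_force: [-0.0, -0.5, 0.1]
opening: 0.0703
finger_force: 0.0
```

```bash
python3 -c "
from g import *
from m import couplings
couplings('wrist')
steps([((.577,-.2868,.056),55,-10,0)]);print(ctrl.get_state()['ee_pos'])"
```

```text
wrist px [322.  61.] 375 mid [ 0.5521 -0.4044  0.11  ] mean [ 0.5537 -0.4024  0.1102] ext [0.02  0.012 0.018] hsv [ 14. 181. 188.]
wrist px [556.  63.] 513 mid [ 0.3295 -0.3679  0.1059] mean [ 0.3327 -0.3653  0.1071] ext [0.025 0.025 0.009] hsv [140. 173. 100.]
wrist px [318. 149.] 941 mid [ 0.5771 -0.2868  0.1062] mean [ 0.5777 -0.2834  0.1081] ext [0.025 0.026 0.01 ] hsv [ 19. 190. 219.]
wrist px [245. 273.] 144 mid [ 0.6284 -0.1941  0.1142] mean [ 0.6282 -0.1947  0.1157] ext [0.004 0.021 0.01 ] hsv [ 15.  104.   31.5]
wrist px [394. 274.] 142 mid [ 0.5593 -0.1818  0.1141] mean [ 0.5592 -0.1823  0.1153] ext [0.004 0.021 0.009] hsv [ 15.  113.5  69.5]
TCP [ 0.574 -0.302  0.045] offset [-0.002, 0.002, 0.605] twist [-0.002, -0.002, -0.005]
q [-0.03  0.72 -0.02  1.04 -0.95 -1.31] t 27.675
[ 0.59174866 -0.20427556  0.11471598]
```

>>> {"method": "move_arm", "body": {"steps": [{"offset":[0,0,0.25],"twist":[0,0,0],"claw":70},{"offset":[0,0,0.45],"twist":[0,0,0],"claw":70},{"offset":[0,0,0.605],"twist":[0,0,0],"claw":70},{"offset":[0,0,0.605],"twist":[0,0,0],"claw":70},{"offset":[0,0,0.605],"twist":[0,0,0],"claw":25},{"offset":[0,0,0.605],"twist":[0,0,0],"claw":25},{"offset":[0,0,0.605],"twist":[0,0,0],"claw":25},{"offset":[0,0,0.605],"twist":[0,0,0],"claw":25},{"offset":[0,0,0.605],"twist":[0,0,0],"claw":25},{"offset":[0.3,0,0.4],"twist":[0,0,0],"claw":25},{"offset":[0.59,0,0.2],"twist":[0,0,0],"claw":25},{"offset":[0.59,0,0.2],"twist":[0,0,0],"claw":25},{"offset":[0.18,0,-0.8],"twist":[0,-0.92,0],"claw":25},{"offset":[0.18,0,-0.8],"twist":[0,-0.92,0],"claw":25},{"offset":[0.18,0,-0.8],"twist":[0,-0.92,0],"claw":25},{"offset":[0.18,0,-0.8],"twist":[0,-0.92,0],"claw":25},{"offset":[0.18,0,-0.8],"twist":[0,-0.92,0],"claw":25},{"offset":[0.18,0,-0.8],"twist":[0,-0.92,0],"claw":25},{"offset":[0.18,0,-0.8],"twist":[0,-0.92,0],"claw":25}]}}

```text
clock: 30.05
ee_pos: [0.6099, -0.0969, 0.2353]
eef_rot: [0.002, -0.641, 0.768, -0.002]
wrist_force: [0.6, 0.4, -2.5]
opening: 0.0302
finger_force: 60.0
```

```bash
python3 -c "
from g import *
s=ctrl.get_state();print(s['ee_pos'],s['opening'],s['finger_force'],s['wrist_force'])
c=cradle(3)-.003*ex
steps([((.55,.03,.23),0,5,0),(c+[0,0,.12],-35,9.6,0)])"
```

```text
[ 0.6098668  -0.09687842  0.23527339] 0.03016748340159229 59.96264398097992 [ 0.64203597  0.39462141 -2.53336664]
TCP [0.55  0.03  0.211] offset [-0.571, 0.408, 0.118] twist [-0.005, -0.0, -0.255]
TCP [0.547 0.16  0.138] offset [-1.209, 0.539, 0.485] twist [-0.106, -0.578, -0.319]
q [-0.26  0.46  0.22  1.32  0.   -1.65] t 30.05
```

>>> {"method": "move_arm", "body": {"steps": [{"offset":[-0.57,0.41,0.1],"twist":[0,0,-0.25],"claw":25},{"offset":[-0.57,0.41,0.1],"twist":[0,0,-0.25],"claw":25},{"offset":[-0.57,0.41,0.1],"twist":[0,0,-0.25],"claw":25},{"offset":[-0.57,0.41,0.1],"twist":[0,0,-0.25],"claw":25}]}}

```text
clock: 30.55
ee_pos: [0.5496, 0.0317, 0.2153]
eef_rot: [-0.002, 0.737, -0.676, 0.003]
wrist_force: [-0.0, -0.7, -2.4]
opening: 0.0307
finger_force: 60.0
```

```bash
python3 -c "
from g import *
s=ctrl.get_state();print(s['ee_pos'],s['opening'],s['finger_force'],s['wrist_force'])
c=cradle(3)-.003*ex
steps([(c+[0,0,.12],-35,9.6,0),(c+[0,0,.05],-35,9.6,0)])"
```

```text
[0.54955115 0.03166176 0.21527478] 0.030718324247634484 60.0483512878418 [-0.01262433 -0.7286004  -2.37250821]
TCP [0.547 0.16  0.138] offset [-0.642, -0.042, 0.387] twist [-0.03, -0.585, -0.073]
TCP [0.547 0.16  0.068] offset [-0.643, -0.04, 0.737] twist [-0.03, -0.585, -0.073]
q [-0.06  0.33 -0.04  1.2  -0.   -1.71] t 30.55
```

>>> {"method": "move_arm", "body": {"steps": [{"offset":[-0.35,-0.04,0.2],"twist":[-0.03,-0.585,-0.07],"claw":25},{"offset":[-0.64,-0.04,0.25],"twist":[-0.03,-0.585,-0.07],"claw":25},{"offset":[-0.64,-0.04,0.25],"twist":[-0.03,-0.585,-0.07],"claw":25},{"offset":[-0.64,-0.04,0.37],"twist":[-0.03,-0.585,-0.07],"claw":25},{"offset":[-0.64,-0.04,0.55],"twist":[-0.03,-0.585,-0.07],"claw":25},{"offset":[-0.64,-0.04,0.74],"twist":[-0.03,-0.585,-0.07],"claw":25},{"offset":[-0.64,-0.04,0.74],"twist":[-0.03,-0.585,-0.07],"claw":25}]}}

```text
clock: 31.42
ee_pos: [0.5477, 0.1569, 0.0648]
eef_rot: [-0.193, 0.726, -0.619, -0.231]
wrist_force: [-1.0, -0.2, -1.8]
opening: 0.0305
finger_force: 60.2
```

```bash
python3 -c "
from chk import *
chk('w7.png')
c=cradle(3)-.003*ex
steps([(c,-35,9.6,0)])
i,w,T,K=cloud('wrist');u=w@ex;v=w@ey
m=(w[...,2]>.065)&(w[...,2]<.1)&(u<.06)&(u>-.02)&(abs(v+.566)<.03)
print(m.sum(),np.percentile(u[m],[1,50]),np.median(v[m]),np.percentile(w[...,2][m],[5,95]))"
```

```text
[0.54900418 0.1573111  0.06694056] 0.030621550559143826 60.17117500305176 [ 0.83452621 -0.32616938 -1.92112381]
TCP [0.547 0.16  0.018] offset [0.128, 0.005, 0.211] twist [-0.002, 0.001, -0.007]
q [-0.14  0.59 -0.18  1.    0.58 -1.93] t 31.475
12620 [-0.00050156  0.01707575] -0.5678068056006194 [0.07514901 0.09787651]
```

>>> {"method": "move_arm", "body": {"steps": [{"offset":[0.04,0,0.08],"twist":[0,0,0],"claw":25},{"offset":[0.08,0,0.14],"twist":[0,0,0],"claw":25},{"offset":[0.11,0.005,0.18],"twist":[0,0,0],"claw":25},{"offset":[0.13,0.005,0.208],"twist":[0,0,0],"claw":25},{"offset":[0.132,0.005,0.214],"twist":[0,0,0],"claw":25},{"offset":[0.132,0.005,0.214],"twist":[0,0,0],"claw":25}]}}

```text
clock: 32.28
ee_pos: [0.5478, 0.1609, 0.0185]
eef_rot: [-0.196, 0.726, -0.618, -0.229]
wrist_force: [-1.6, -2.8, 4.4]
opening: 0.0305
finger_force: 59.8
```

>>> {"method": "move_arm", "body": {"steps": [{"offset":[0,0,0],"twist":[0,0,0],"claw":44},{"offset":[0,0,0],"twist":[0,0,0],"claw":44},{"offset":[0,0,0],"twist":[0,0,0],"claw":44},{"offset":[0,0,0],"twist":[0,0,0],"claw":44},{"offset":[0,0,-0.2],"twist":[0,0,0],"claw":44},{"offset":[0,0,-0.45],"twist":[0,0,0],"claw":44},{"offset":[0,0,-0.7],"twist":[0,0,0],"claw":44},{"offset":[0.2,0,-1],"twist":[0.05,0.58,0.15],"claw":44},{"offset":[0.2,0,-1],"twist":[0.05,0.58,0.15],"claw":44},{"offset":[0.2,0,-1],"twist":[0.05,0.58,0.15],"claw":44},{"offset":[0.2,0,-1],"twist":[0.05,0.58,0.15],"claw":44},{"offset":[0.2,0,-1],"twist":[0.05,0.58,0.15],"claw":44}]}}

```text
clock: 33.78
ee_pos: [0.5708, 0.0168, 0.1585]
eef_rot: [-0.002, 0.707, -0.707, -0.001]
wrist_force: [-0.6, -0.5, -0.8]
opening: 0.0442
finger_force: 0.0
```

```bash
python3 lying.py; python3 -c "
from chk import *
chk('w8.png')
c=capture('top');save('top2.png',c['img'])
print(ctrl.get_state()['q'])
# lid plane estimate from top/side cloud
for n in('top','side'):
    i,w,T,K=cloud(n); u=w@ex-.059; v=w@ey+.5985; z=w[...,2]
    m=(abs(v)<.16)&(u>.05)&(u<.2)&(z>.08)&(z<.25)
    print(n,m.sum(),np.percentile(u[m],[2,98]),np.percentile(z[m],[2,98]),np.polyfit(z[m],u[m],1) if m.sum()>10 else '')
"
```

```text
side cradle 1 221 u [0.001 0.12 ] z p90 at u<-15, >15 [np.float64(0.05), np.float64(0.0495)] v -0.6866
side cradle 2 233 u [0.001 0.12 ] z p90 at u<-15, >15 [np.float64(0.0495), np.float64(0.0503)] v -0.6228
side cradle 3 256 u [0.002 0.121] z p90 at u<-15, >15 [np.float64(0.0494), np.float64(0.0498)] v -0.559
side cradle 4 284 u [0.001 0.121] z p90 at u<-15, >15 [np.float64(0.05), np.float64(0.0505)] v -0.4954
top cradle 1 276 u [0.006 0.113] z p90 at u<-15, >15 [np.float64(0.052), np.float64(0.0503)] v -0.6926
top cradle 2 279 u [0.006 0.113] z p90 at u<-15, >15 [np.float64(0.0514), np.float64(0.0509)] v -0.6289
top cradle 3 268 u [0.008 0.114] z p90 at u<-15, >15 [np.float64(0.0527), np.float64(0.0507)] v -0.5652
top cradle 4 233 u [0.024 0.111] z p90 at u<-15, >15 [np.float64(0.0502), np.float64(0.051)] v -0.5013
wrist cradle 1 76 u [0.047 0.071] z p90 at u<-15, >15 [np.float64(0.0495), np.float64(0.0434)] v -0.7034
wrist cradle 2 861 u [0.003 0.052] z p90 at u<-15, >15 [np.float64(0.0493), None] v -0.6258
wrist cradle 3 1451 u [0.004 0.062] z p90 at u<-15, >15 [np.float64(0.0494), None] v -0.567
[0.57106185 0.01459176 0.15785987] 0.04415691891395408 0.0 [-0.03003367  0.23637453  0.06608032]
[-0.08786167  0.39808006 -0.08029413  1.09112717  0.0040081  -1.65561176]
top 2443 [0.08102903 0.13809633] [0.08277343 0.19137753] [0.3472333  0.05799949]
side 3222 [0.07807985 0.12599028] [0.08215201 0.18896253] [0.42675155 0.04643995]
```

View pics/w8.png

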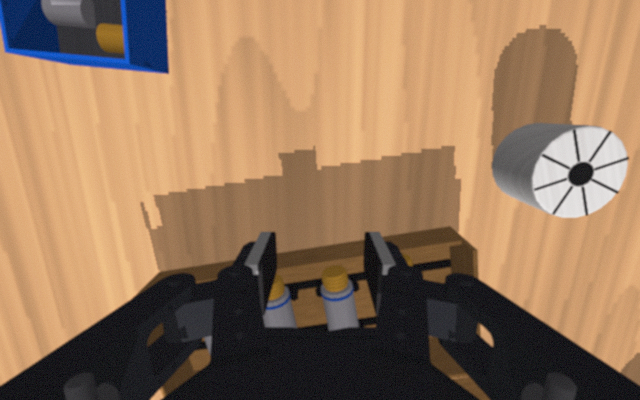

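All four couplings are level, with their tops at about 50 mm. Next I close the lid: push it from behind with closed fingers, beside the pull tab.

```bash
cat >> g.py <<'E'
def lidwp(u,v,z,psi=9.6): return ((.059+u)*ex+(-.5985+v)*ey+np.array([0,0,z+G]),0,psi,0)
E
python3 -c "
from g import *
steps([((.571,.0146,.30+G),0,9.6,0),lidwp(.17,.05,.30)])"
```

```text
TCP [0.571 0.015 0.3  ] offset [-0.003, -0.001, -0.71] twist [-0.002, 0.003, -0.163]
TCP [0.503 0.317 0.3  ] offset [-1.515, 0.346, -0.705] twist [-0.002, 0.003, -0.163]
q [-0.09  0.4  -0.08  1.09  0.   -1.66] t 34.125
```

>>> {"method": "move_arm", "body": {"steps": [{"offset":[0,0,-0.4],"twist":[0,0,-0.16],"claw":0},{"offset":[0,0,-0.71],"twist":[0,0,-0.16],"claw":0},{"offset":[0,0,-0.71],"twist":[0,0,-0.16],"claw":0},{"offset":[-1,0.2,-0.71],"twist":[0,0,-0.16],"claw":0},{"offset":[-1,0.2,-0.71],"twist":[0,0,-0.16],"claw":0},{"offset":[-1,0.2,-0.71],"twist":[0,0,-0.16],"claw":0},{"offset":[-1,0.2,-0.71],"twist":[0,0,-0.16],"claw":0}]}}

```text
clock: 35.0
ee_pos: [0.5302, 0.2177, 0.3007]
eef_rot: [-0.002, 0.764, -0.645, -0.001]
wrist_force: [0.2, -1.2, -0.6]
opening: -0.0001
finger_force: 0.0
```

```bash
python3 -c "
from g import *
steps([lidwp(.17,.05,.30),lidwp(.17,.05,.16)])"
```

```text
TCP [0.503 0.317 0.3  ] offset [-0.514, 0.052, 0.005] twist [-0.002, 0.003, 0.002]
TCP [0.503 0.317 0.16 ] offset [-0.512, 0.054, 0.705] twist [-0.002, 0.003, 0.002]
q [ 0.28  0.37  0.24  1.44  0.   -1.46] t 35.0
```

>>> {"method": "move_arm", "body": {"steps": [{"offset":[-0.51,0.05,0],"twist":[0,0,0],"claw":0},{"offset":[-0.51,0.05,0],"twist":[0,0,0],"claw":0},{"offset":[-0.51,0.05,0],"twist":[0,0,0],"claw":0},{"offset":[-0.51,0.05,0.4],"twist":[0,0,0],"claw":0},{"offset":[-0.51,0.05,0.75],"twist":[0,0,0],"claw":0},{"offset":[-0.51,0.05,0.75],"twist":[0,0,0],"claw":0},{"offset":[-0.51,0.05,0.75],"twist":[0,0,0],"claw":0}]}}

```text
clock: 35.88
ee_pos: [0.5036, 0.3117, 0.1486]
eef_rot: [0.001, 0.762, -0.647, -0.001]
wrist_force: [-0.4, -0.6, 0.3]
opening: -0.0001
finger_force: 0.0
```

```bash
python3 -c "
from g import *
s=ctrl.get_state();print(s['ee_pos'],s['wrist_force'])
steps([lidwp(.17,.05,.15),lidwp(.11,.05,.15),lidwp(.083,.05,.152),lidwp(.045,.05,.156),lidwp(.005,.05,.133),lidwp(-.022,.05,.096)])"
```

```text
[0.50355803 0.31171367 0.14860161] [-0.38350334 -0.55859745  0.33311309]
TCP [0.503 0.317 0.15 ] offset [-0.028, 0.0, -0.007] twist [0.002, 0.001, -0.004]
TCP [0.513 0.258 0.15 ] offset [0.272, -0.001, -0.007] twist [0.002, 0.001, -0.004]
TCP [0.517 0.231 0.152] offset [0.407, -0.002, -0.017] twist [0.002, 0.001, -0.004]
TCP [0.523 0.194 0.156] offset [0.597, -0.002, -0.037] twist [0.002, 0.001, -0.004]
TCP [0.53  0.155 0.133] offset [0.797, -0.003, 0.077] twist [0.002, 0.001, -0.004]
TCP [0.535 0.128 0.096] offset [0.932, -0.004, 0.262] twist [0.002, 0.001, -0.004]
q [ 0.45  0.45 -0.03  1.1   0.   -1.29] t 35.875
```

>>> {"method": "move_arm", "body": {"steps": [{"offset":[0.08,0,-0.01],"twist":[0,0,0],"claw":0},{"offset":[0.16,0,-0.01],"twist":[0,0,0],"claw":0},{"offset":[0.22,0,-0.01],"twist":[0,0,0],"claw":0},{"offset":[0.28,0,-0.01],"twist":[0,0,0],"claw":0},{"offset":[0.35,0,-0.01],"twist":[0,0,0],"claw":0},{"offset":[0.41,0,-0.02],"twist":[0,0,0],"claw":0},{"offset":[0.48,0,-0.03],"twist":[0,0,0],"claw":0},{"offset":[0.55,0,-0.035],"twist":[0,0,0],"claw":0},{"offset":[0.6,0,-0.035],"twist":[0,0,0],"claw":0},{"offset":[0.6,0,-0.035],"twist":[0,0,0],"claw":0}]}}

```text
clock: 37.12
ee_pos: [0.5245, 0.1948, 0.1575]
eef_rot: [-0.002, 0.763, -0.647, -0.0]
wrist_force: [0.1, 0.4, 0.0]
opening: -0.0002
finger_force: 0.0
```

```bash
cat > lid.py <<'E'
from g import *
def lid():
    i,w,T,K=cloud('top'); u=w@ex-.059; v=w@ey+.5985; z=w[...,2]
    j,w2,_,_=cloud('side'); u2=w2@ex-.059; v2=w2@ey+.5985; z2=w2[...,2]
    for n,u,v,z in(('top',u,v,z),('side',u2,v2,z2)):
        m=(v>-.15)&(v<-.05)&(u>-.1)&(u<.2)&(z>.06)&(z<.25)
        if m.sum()>30:
            a=np.rad2deg(np.arctan2(z[m]-.060,.068-u[m])); r=np.hypot(z[m]-.06,u[m]-.068)
            g=r>.06; print(n,m.sum(),'angle deg',np.percentile(a[g],[10,50,90]).round(1) if g.sum() else None,'z',np.percentile(z[m],[5,95]).round(4),'u',np.percentile(u[m],[2,98]).round(3))
if __name__=='__main__':
    s=ctrl.get_state();print(s['ee_pos'],s['wrist_force']);lid()
    steps([lidwp(.045,.05,.156),lidwp(.005,.05,.133),lidwp(-.022,.05,.096),lidwp(-.034,.05,.064)])
E
python3 lid.py
```

```text
[0.52454035 0.19483271 0.15750449] [0.06185865 0.42461854 0.0419975 ]
top 591 angle deg [61.8 69.4 72.2] z [0.0826 0.1872] u [0.001 0.068]
side 546 angle deg [60.4 67.4 69.1] z [0.0648 0.186 ] u [-0.002  0.066]
TCP [0.523 0.194 0.156] offset [0.008, 0.007, 0.008] twist [-0.003, 0.002, -0.002]
TCP [0.53  0.155 0.133] offset [0.208, 0.007, 0.123] twist [-0.003, 0.002, -0.002]
TCP [0.535 0.128 0.096] offset [0.343, 0.007, 0.307] twist [-0.003, 0.002, -0.002]
TCP [0.537 0.116 0.064] offset [0.404, 0.007, 0.467] twist [-0.003, 0.002, -0.002]
q [ 0.24  0.37 -0.12  1.08  0.   -1.49] t 37.225
```

Lid is at about 68°. Continue down the arc.

>>> {"method": "move_arm", "body": {"steps": [{"offset":[0.08,0,0.03],"twist":[0,0,0],"claw":0},{"offset":[0.15,0,0.075],"twist":[0,0,0],"claw":0},{"offset":[0.21,0,0.125],"twist":[0,0,0],"claw":0},{"offset":[0.26,0,0.185],"twist":[0,0,0],"claw":0},{"offset":[0.31,0,0.245],"twist":[0,0,0],"claw":0},{"offset":[0.345,0,0.305],"twist":[0,0,0],"claw":0},{"offset":[0.38,0,0.37],"twist":[0,0,0],"claw":0},{"offset":[0.4,0,0.41],"twist":[0,0,0],"claw":0},{"offset":[0.4,0,0.41],"twist":[0,0,0],"claw":0}]}}

```text
clock: 38.35
ee_pos: [0.5373, 0.117, 0.0747]
eef_rot: [-0.001, 0.763, -0.646, -0.001]
wrist_force: [0.1, 0.1, 0.4]
opening: 0.0001
finger_force: 0.0
```

```bash
python3 lid.py; python3 -c "
from g import *
steps([lidwp(-.05,.05,.075),lidwp(-.05,.05,.062)])"
```

```text
[0.5373112  0.11699148 0.07465486] [0.14715841 0.12036144 0.41134551]
top 994 angle deg [3.8 6.6 9.6] z [0.0616 0.0772] u [-0.065  0.066]
side 548 angle deg [3.6 7.2 8.5] z [0.0645 0.0766] u [-0.071  0.044]
TCP [0.523 0.194 0.156] offset [-0.391, 0.007, -0.401] twist [-0.003, 0.003, -0.002]
TCP [0.53  0.155 0.133] offset [-0.191, 0.007, -0.286] twist [-0.003, 0.003, -0.002]
TCP [0.535 0.128 0.096] offset [-0.055, 0.008, -0.102] twist [-0.003, 0.003, -0.002]
TCP [0.537 0.116 0.064] offset [0.005, 0.008, 0.058] twist [-0.003, 0.003, -0.002]
q [ 0.1   0.42 -0.27  0.87  0.   -1.64] t 38.45
TCP [0.539 0.1   0.075] offset [0.085, 0.008, 0.003] twist [-0.003, 0.003, -0.002]
TCP [0.539 0.1   0.062] offset [0.085, 0.008, 0.068] twist [-0.003, 0.003, -0.002]
q [ 0.1   0.42 -0.27  0.87  0.   -1.64] t 38.45
```

>>> {"method": "move_arm", "body": {"steps": [{"offset":[0.05,0,0.02],"twist":[0,0,0],"claw":0},{"offset":[0.06,0,0.04],"twist":[0,0,0],"claw":0},{"offset":[0.06,0,0.055],"twist":[0,0,0],"claw":0},{"offset":[0.06,0,0.065],"twist":[0,0,0],"claw":0},{"offset":[0.06,0,0.065],"twist":[0,0,0],"claw":0}]}}

```text
clock: 39.08
ee_pos: [0.5399, 0.1055, 0.0626]
eef_rot: [-0.002, 0.763, -0.646, -0.0]
wrist_force: [-1.1, -0.3, 1.8]
opening: -0.0003
finger_force: 0.9
```

```bash
python3 lid.py
```

```text
[0.53992387 0.10553482 0.06257723] [-1.07840556 -0.29581087  1.78343267]
top 749 angle deg [0.4 1.9 4.6] z [0.0603 0.0684] u [-0.064  0.067]
side 452 angle deg [0.8 1.8 3.1] z [0.0612 0.065 ] u [-0.07   0.027]
TCP [0.523 0.194 0.156] offset [-0.451, 0.007, -0.466] twist [-0.003, 0.002, -0.002]
TCP [0.53  0.155 0.133] offset [-0.251, 0.007, -0.351] twist [-0.003, 0.002, -0.002]
TCP [0.535 0.128 0.096] offset [-0.115, 0.007, -0.167] twist [-0.003, 0.002, -0.002]
TCP [0.537 0.116 0.064] offset [-0.055, 0.007, -0.007] twist [-0.003, 0.002, -0.002]
q [ 0.08  0.43 -0.29  0.84  0.   -1.66] t 39.175
```

>>> {"method": "move_arm", "body": {"steps": [{"offset":[0,0,0.008],"twist":[0,0,0],"claw":0},{"offset":[0,0,0.016],"twist":[0,0,0],"claw":0},{"offset":[0,0,0.022],"twist":[0,0,0],"claw":0},{"offset":[0,0,0.022],"twist":[0,0,0],"claw":0}]}}

```text
clock: 39.67
ee_pos: [0.5401, 0.1056, 0.0621]
eef_rot: [-0.003, 0.763, -0.646, 0.001]
wrist_force: [-10.6, -2.2, 30.7]
opening: -0.0004
finger_force: 15.4
```

```bash
python3 lid.py
```

```text
[0.5401262  0.10555961 0.06209335] [-10.63601963  -2.2237908   30.68472591]
top 738 angle deg [0.3 1.7 4.6] z [0.0603 0.0686] u [-0.064  0.067]
side 441 angle deg [0.8 1.7 3.1] z [0.061  0.0651] u [-0.069  0.028]
TCP [0.523 0.194 0.156] offset [-0.451, 0.007, -0.468] twist [-0.005, 0.002, -0.001]
TCP [0.53  0.155 0.133] offset [-0.251, 0.007, -0.354] twist [-0.005, 0.002, -0.001]
TCP [0.535 0.128 0.096] offset [-0.115, 0.008, -0.169] twist [-0.005, 0.002, -0.001]
TCP [0.537 0.116 0.064] offset [-0.055, 0.009, -0.009] twist [-0.005, 0.002, -0.001]
q [ 0.08  0.43 -0.29  0.84  0.   -1.66] t 39.775
```

The hard stop at TCP z=.062 with 31 N means the lid is shut. Rise, check it, and go toward the dauber.

>>> {"method": "move_arm", "body": {"steps": [{"offset":[0,0,-0.3],"twist":[0,0,0],"claw":0},{"offset":[0,0,-0.6],"twist":[0,0,0],"claw":0},{"offset":[0,0,-0.95],"twist":[0,0,0],"claw":60},{"offset":[0.6,0,-0.95],"twist":[0,0,0.25],"claw":60},{"offset":[1,0,-0.95],"twist":[0,0,0.49],"claw":60},{"offset":[1,0,-0.95],"twist":[0,0,0.49],"claw":60},{"offset":[1,0,-0.95],"twist":[0,0,0.49],"claw":60},{"offset":[1,0,-0.95],"twist":[0,0,0.49],"claw":60}]}}

```text
clock: 40.78
ee_pos: [0.5724, -0.0926, 0.2471]
eef_rot: [0.002, -0.574, 0.819, 0.001]
wrist_force: [-0.0, 0.2, -0.5]
opening: 0.0602
finger_force: 0.0
```

```bash
python3 lid.py; python3 -c "
from g import *
i,w,T,K=cloud('top');save('top3.png',i)
hsv=cv2.cvtColor(i,cv2.COLOR_RGB2HSV).astype(int);H,S,V=hsv[...,0],hsv[...,1],hsv[...,2]
m=((H<6)|(H>174))&(S>150)&(V>70)&(w[...,2]>.05)&(w[...,2]<.08)&(w[...,1]>0)
p=w[m];print('mark top',m.sum(),((p.min(0)+p.max(0))/2).round(4),p.mean(0).round(4))
steps([((.603,-.273,.26+G),0,-20,0)])"
```

```text
[ 0.57242477 -0.09263392  0.24708794] [-0.00197446  0.22398186 -0.45254683]
top 924 angle deg [0.5 1.9 4.7] z [0.0605 0.0686] u [-0.064  0.066]
side 678 angle deg [0.9 1.9 3.2] z [0.0612 0.0652] u [-0.069  0.063]
TCP [0.523 0.194 0.156] offset [-1.256, 0.712, 0.462] twist [-0.001, 0.004, -0.49]
TCP [0.53  0.155 0.133] offset [-1.081, 0.614, 0.576] twist [-0.001, 0.004, -0.49]
TCP [0.535 0.128 0.096] offset [-0.962, 0.548, 0.761] twist [-0.001, 0.004, -0.49]
TCP [0.537 0.116 0.064] offset [-0.909, 0.518, 0.921] twist [-0.001, 0.004, -0.49]
q [-0.27  0.38  0.13  1.32  0.   -1.49] t 40.875
mark top 36 [0.5778 0.1697 0.0621] [0.5772 0.1706 0.0611]
TCP [ 0.603 -0.273  0.26 ] offset [0.806, -0.453, -0.066] twist [-0.001, 0.004, 0.004]
q [-0.27  0.38  0.13  1.32  0.   -1.49] t 40.925
```

View pics/top3.png

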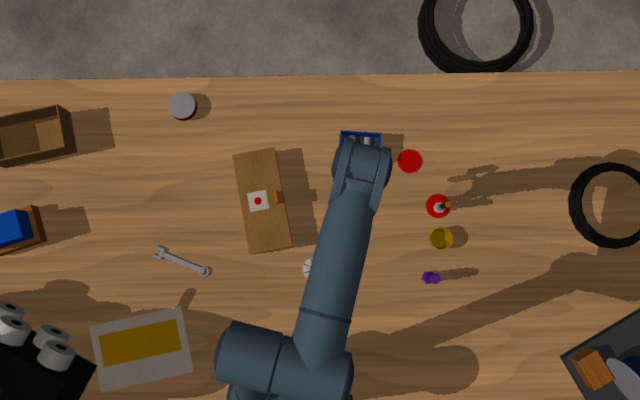

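The lid is flat and shut in the top view, with the red mark at (258,201) → (.5775,.170), as predicted. Now a close look at the dauber and pot.

>>> {"method": "move_arm", "body": {"steps": [{"offset":[0.4,-0.2,-0.06],"twist":[0,0,0],"claw":60},{"offset":[0.8,-0.45,-0.06],"twist":[0,0,0],"claw":60},{"offset":[0.8,-0.45,-0.06],"twist":[0,0,0],"claw":60},{"offset":[0.8,-0.45,-0.06],"twist":[0,0,0],"claw":60},{"offset":[0.8,-0.45,-0.06],"twist":[0,0,0],"claw":60}]}}

```text
clock: 41.55
ee_pos: [0.6029, -0.2718, 0.2588]
eef_rot: [0.002, -0.575, 0.818, 0.001]
wrist_force: [-0.2, 0.8, -0.3]
opening: 0.06
finger_force: 0.0
```

```bash
cat > d.py <<'E'
from g import *
def look():
    i,w,T,K=cloud('wrist'); x,y,z=[w[...,k] for k in range(3)]
    hsv=cv2.cvtColor(i,cv2.COLOR_RGB2HSV).astype(int);H,S,V=hsv[...,0],hsv[...,1],hsv[...,2]
    r=(x>.35)&(x<.66)&(y<-.33)&(y>-.48)
    for nm,m in {'dtop':r&(z>.121)&(z<.13)&(x>.5),'hand':r&(z>.06)&(z<.118)&(x>.5),'tip':r&(S<60)&(V>90)&(z>.006)&(z<.03)&(x>.5),'mat':r&((H<6)|(H>174))&(S>150)&(V>60)&(z<.012)&(x>.5),'rim':r&(z>.041)&(z<.05)&(H>19)&(H<34)&(S>120)&(x<.51)}.items():
        if m.sum()>10:
            p=w[m]; c,rad=cv2.minEnclosingCircle(p[:,:2].astype(np.float32)); print(nm,m.sum(),'circ',np.round(c,4),round(rad,4),'mean',p.mean(0).round(4),'z',np.percentile(p[:,2],[2,98]).round(3))
    return i
if __name__=='__main__':
    i=look(); save('w9.png',i); s=ctrl.get_state();print(s['ee_pos'],s['q'].round(2))
E
python3 d.py
```

```text
dtop 481 circ [ 0.5525 -0.4098] 0.0101 mean [ 0.5527 -0.4088  0.1239] z [0.122 0.126]
hand 314 circ [ 0.553  -0.4073] 0.0097 mean [ 0.555  -0.4024  0.0916] z [0.061 0.117]
tip 193 circ [ 0.5524 -0.4091] 0.0167 mean [ 0.5549 -0.4004  0.0245] z [0.014 0.028]
mat 2508 circ [ 0.5588 -0.4098] 0.0402 mean [ 0.5634 -0.4057  0.0042] z [0.002 0.006]
rim 390 circ [ 0.4522 -0.4031] 0.0366 mean [ 0.4568 -0.3854  0.0447] z [0.041 0.047]
[ 0.60284956 -0.27130773  0.25912409] [-0.52  0.57  0.46  1.46  0.   -1.75]
```

View pics/w9.png

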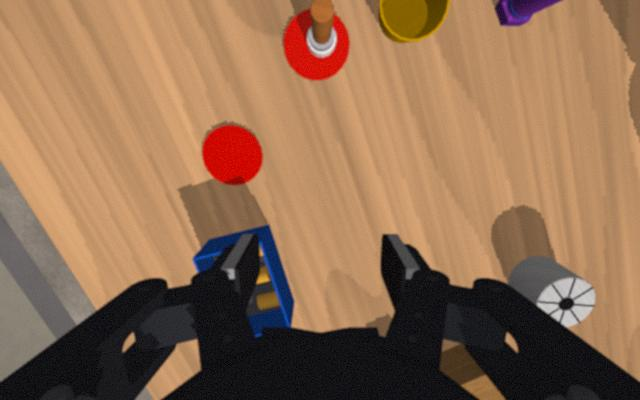

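```bash
python3 -c "
from g import *
steps([((.5525,-.4095,.23),0,-20,0),((.5525,-.4095,.099),0,-20,0)])"
```

```text
TCP [ 0.552 -0.41   0.211] offset [0.736, 0.003, 0.236] twist [-0.001, 0.004, 0.004]
TCP [ 0.552 -0.41   0.08 ] offset [0.739, 0.004, 0.891] twist [-0.001, 0.004, 0.004]
q [-0.52  0.57  0.46  1.46  0.   -1.75] t 41.6
```

>>> {"method": "move_arm", "body": {"steps": [{"offset":[0.4,0,0],"twist":[0,0,0],"claw":60},{"offset":[0.74,0,0.1],"twist":[0,0,0],"claw":60},{"offset":[0.74,0,0.24],"twist":[0,0,0],"claw":60},{"offset":[0.74,0,0.24],"twist":[0,0,0],"claw":60},{"offset":[0.74,0,0.24],"twist":[0,0,0],"claw":60}]}}

```text
clock: 42.22
ee_pos: [0.5532, -0.4104, 0.2116]
eef_rot: [0.002, -0.575, 0.818, 0.001]
wrist_force: [-0.6, 0.5, -0.5]
opening: 0.0601
finger_force: 0.0
```

```bash
python3 -c "
from g import *
print(ctrl.get_state()['ee_pos'])
steps([((.5525,-.4095,.099),0,-20,0)])"
```

```text
[ 0.55323652 -0.41035236  0.21162124]
TCP [ 0.552 -0.41   0.08 ] offset [0.0, 0.006, 0.657] twist [-0.002, 0.004, 0.004]
q [-0.73  0.64  0.45  1.38  0.   -1.96] t 42.225
```

>>> {"method": "move_arm", "body": {"steps": [{"offset":[0,0,0.25],"twist":[0,0,0],"claw":60},{"offset":[0,0,0.45],"twist":[0,0,0],"claw":60},{"offset":[0,0,0.66],"twist":[0,0,0],"claw":60},{"offset":[0,0,0.66],"twist":[0,0,0],"claw":60},{"offset":[0,0,0.66],"twist":[0,0,0],"claw":12},{"offset":[0,0,0.66],"twist":[0,0,0],"claw":12},{"offset":[0,0,0.66],"twist":[0,0,0],"claw":12},{"offset":[0,0,0.66],"twist":[0,0,0],"claw":12},{"offset":[0,0,0.66],"twist":[0,0,0],"claw":12},{"offset":[0,0,0.66],"twist":[0,0,0],"claw":12}]}}

```text
clock: 43.48
ee_pos: [0.5541, -0.413, 0.081]
eef_rot: [0.003, -0.574, 0.819, -0.001]
wrist_force: [-0.0, 0.6, 5.9]
opening: 0.0182
finger_force: 59.0
```

>>> {"method": "move_arm", "body": {"steps": [{"offset":[0,0,-0.15],"twist":[0,0,0],"claw":12},{"offset":[0,0,-0.3],"twist":[0,0,0],"claw":12},{"offset":[0,0,-0.45],"twist":[0,0,0],"claw":12},{"offset":[0,0,-0.45],"twist":[0,0,0],"claw":12}]}}

```text
clock: 43.98
ee_pos: [0.554, -0.4138, 0.1718]
eef_rot: [0.003, -0.574, 0.819, -0.002]
wrist_force: [0.5, 0.2, -1.8]
opening: 0.0184
finger_force: 58.6
```

```bash
cat > tip.py <<'E'
from g import *
def pos(pot=True):
    s=ctrl.get_state();print('tcp',s['ee_pos'].round(4),s['opening'],s['finger_force'],s['wrist_force'].round(1))
    for n in('side','top'):
        i,w,T,K=cloud(n); x,y,z=[w[...,k] for k in range(3)]
        hsv=cv2.cvtColor(i,cv2.COLOR_RGB2HSV).astype(int);H,S,V=hsv[...,0],hsv[...,1],hsv[...,2]
        near=np.hypot(x-s['ee_pos'][0],y-s['ee_pos'][1])<.045
        m=near&(S<70)&(V>90)&(z<s['ee_pos'][2]-.02)&(z>.008)
        if m.sum()>8: p=w[m];print(n,'white/steel',m.sum(),'min',p.min(0).round(4),'max',p.max(0).round(4),'z',np.percentile(p[:,2],[3,97]).round(4))
        m=(H>20)&(H<32)&(S>150)&(V>60)&(x>.38)&(x<.54)&(y<-.33)&(y>-.48)
        if m.sum()>20: p=w[m];print(n,'pot',m.sum(),np.percentile(p,1,axis=0).round(4),np.percentile(p,99,axis=0).round(4))
if __name__=='__main__': pos(); steps([((.451,-.405,.22),0,-20,0)])
E
python3 tip.py
```

```text
tcp [ 0.554  -0.4138  0.1718] 0.01841076806671039 58.61338019371033 [ 0.5  0.2 -1.8]
side white/steel 310 min [ 0.5358 -0.4299  0.0965] max [ 0.5662 -0.3964  0.1348] z [0.0983 0.1325]
side pot 1224 [ 0.4147 -0.4403  0.0034] [ 0.4843 -0.3724  0.0471]
top white/steel 60 min [ 0.5386 -0.4127  0.0951] max [ 0.5695 -0.3929  0.1375] z [0.0995 0.1359]
top pot 105 [ 0.4392 -0.4143 -0.0061] [ 0.4849 -0.3683  0.0503]
TCP [ 0.451 -0.405  0.201] offset [0.137, 0.489, -0.167] twist [-0.001, 0.004, 0.001]
q [-0.74  0.64  0.35  1.28  0.   -1.96] t 44.075
```

>>> {"method": "move_arm", "body": {"steps": [{"offset":[0.07,0.25,-0.05],"twist":[0,0,0],"claw":12},{"offset":[0.14,0.5,-0.05],"twist":[0,0,0],"claw":12},{"offset":[0.14,0.5,-0.05],"twist":[0,0,0],"claw":12},{"offset":[0.14,0.5,-0.05],"twist":[0,0,0],"claw":12}]}}

```text
clock: 44.58
ee_pos: [0.4486, -0.4043, 0.1771]
eef_rot: [0.002, -0.574, 0.819, 0.001]
wrist_force: [0.5, 0.5, -1.1]
opening: 0.0187
finger_force: 59.0
```

```bash
python3 tip.py
```

```text
tcp [ 0.4486 -0.4043  0.1771] 0.018747875641496606 58.981388211250305 [ 0.5  0.5 -1.1]
side white/steel 335 min [ 0.4297 -0.4199  0.1011] max [ 0.4586 -0.3872  0.1412] z [0.1042 0.138 ]
side pot 1219 [ 0.4147 -0.4402  0.0032] [ 0.4841 -0.3726  0.0469]
top white/steel 64 min [ 0.4332 -0.4283  0.0123] max [ 0.4657 -0.3846  0.1505] z [0.105  0.1403]
top pot 280 [ 0.4156 -0.4339 -0.0045] [ 0.483  -0.3696  0.1346]
TCP [ 0.451 -0.405  0.201] offset [-0.002, -0.006, -0.118] twist [-0.002, 0.004, 0.002]
q [-0.84  0.46  0.06  1.18  0.   -2.06] t 44.675
```

>>> {"method": "move_arm", "body": {"steps": [{"offset":[0,0,0.2],"twist":[0,0,0],"claw":12},{"offset":[0,0,0.35],"twist":[0,0,0],"claw":12},{"offset":[0,0,0.43],"twist":[0,0,0],"claw":12},{"offset":[0,0,0.465],"twist":[0,0,0],"claw":12},{"offset":[0,0,0.47],"twist":[0,0,0],"claw":12},{"offset":[0,0,0.47],"twist":[0,0,0],"claw":12}]}}

```text
clock: 45.42
ee_pos: [0.4499, -0.405, 0.0853]
eef_rot: [0.002, -0.574, 0.819, -0.0]
wrist_force: [-0.5, 0.2, -0.9]
opening: 0.0187
finger_force: 59.0
```

```bash
python3 tip.py
```

```text
tcp [ 0.4499 -0.405   0.0853] 0.018691654458708174 59.007389545440674 [-0.5  0.2 -0.9]
side white/steel 194 min [ 0.4319 -0.4208  0.0142] max [ 0.4671 -0.3808  0.048 ] z [0.0252 0.047 ]
side pot 832 [ 0.4141 -0.4403  0.0037] [ 0.4839 -0.3722  0.047 ]
top white/steel 43 min [ 0.4347 -0.4046  0.018 ] max [ 0.4639 -0.3853  0.0593] z [0.0194 0.0475]
top pot 151 [ 0.4157 -0.4206 -0.0059] [ 0.4848 -0.3684  0.1381]
TCP [ 0.451 -0.405  0.201] offset [-0.004, -0.008, -0.58] twist [-0.003, 0.003, 0.002]
q [-0.84  0.51 -0.09  0.96  0.   -2.06] t 45.525
```

>>> {"method": "move_arm", "body": {"steps": [{"offset":[0,0,0.012],"twist":[0,0,0],"claw":12},{"offset":[0,0,0.018],"twist":[0,0,0],"claw":12},{"offset":[0,0,0.018],"twist":[0,0,0],"claw":12},{"offset":[0,0,0.018],"twist":[0,0,0],"claw":12}]}}

```text
clock: 46.02
ee_pos: [0.4493, -0.4044, 0.081]
eef_rot: [0.002, -0.574, 0.819, 0.0]
wrist_force: [-0.9, 1.3, 3.7]
opening: 0.0185
finger_force: 59.6
```

>>> {"method": "move_arm", "body": {"steps": [{"offset":[0,0,-0.15],"twist":[0,0,0],"claw":12},{"offset":[0,0,-0.35],"twist":[0,0,0],"claw":12},{"offset":[0,0,-0.6],"twist":[0,0,0],"claw":12},{"offset":[0,0,-0.8],"twist":[0,0,0],"claw":12},{"offset":[0,0,-0.8],"twist":[0,0,0],"claw":12}]}}

```text
clock: 46.65
ee_pos: [0.4503, -0.4066, 0.2443]
eef_rot: [0.002, -0.574, 0.819, -0.003]
wrist_force: [0.4, -0.1, -1.3]
opening: 0.0185
finger_force: 59.2
```

```bash
python3 tip.py; python3 -c "
from g import *
steps([((.52,-.15,.245+G),0,-10,0),((.5775,.1705,.23+G),0,9.6,0)])"
```

```text
tcp [ 0.4503 -0.4066  0.2443] 0.01845864839562696 59.150787591934204 [ 0.4 -0.1 -1.3]
side white/steel 378 min [ 0.4325 -0.4226  0.1677] max [ 0.4599 -0.3897  0.2086] z [0.1706 0.2052]
side pot 1224 [ 0.4145 -0.44    0.0031] [ 0.4847 -0.3727  0.0471]
top white/steel 73 min [ 0.434  -0.4084  0.1665] max [ 0.4656 -0.386   0.2219] z [0.1709 0.2058]
top pot 353 [ 0.4156 -0.434  -0.0047] [ 0.4824 -0.3685  0.0504]
TCP [ 0.451 -0.405  0.201] offset [-0.002, -0.01, 0.194] twist [-0.001, 0.004, 0.002]
q [-0.84  0.44  0.2   1.33  0.   -2.06] t 46.75
TCP [ 0.52  -0.15   0.245] offset [-1.319, 0.099, -0.019] twist [-0.002, 0.004, -0.165]
TCP [0.578 0.17  0.23 ] offset [-2.924, 0.374, 0.062] twist [-0.002, 0.003, -0.492]
q [-0.84  0.44  0.2   1.33  0.   -2.06] t 46.75
```

Dipped: contact with the pot's floor was felt and the pot has not moved. Carry the dauber to the mark.

>>> {"method": "move_arm", "body": {"steps": [{"offset":[-0.3,0.03,0],"twist":[0,0,-0.1],"claw":12},{"offset":[-0.6,0.06,0],"twist":[0,0,-0.2],"claw":12},{"offset":[-1,0.13,0],"twist":[0,0,-0.25],"claw":12},{"offset":[-1,0.13,0],"twist":[0,0,-0.25],"claw":12},{"offset":[-1,0.13,0],"twist":[0,0,-0.25],"claw":12},{"offset":[-1,0.13,0],"twist":[0,0,-0.25],"claw":12}]}}

```text
clock: 47.5
ee_pos: [0.492, -0.2089, 0.2404]
eef_rot: [0.002, -0.676, 0.737, 0.001]
wrist_force: [-0.1, -0.0, -0.3]
opening: 0.0188
finger_force: 59.1
```

>>> {"method": "move_arm", "body": {"steps": [{"offset":[-0.3,0.1,0],"twist":[0,0,-0.1],"claw":12},{"offset":[-0.6,0.2,0],"twist":[0,0,-0.2],"claw":12},{"offset":[-1,0.35,0],"twist":[0,0,-0.24],"claw":12},{"offset":[-1,0.35,0],"twist":[0,0,-0.24],"claw":12},{"offset":[-1,0.35,0],"twist":[0,0,-0.24],"claw":12},{"offset":[-1,0.35,0],"twist":[0,0,-0.24],"claw":12}]}}

```text
clock: 48.25
ee_pos: [0.4404, -0.0042, 0.2418]
eef_rot: [-0.002, 0.763, -0.647, 0.0]
wrist_force: [0.2, -0.2, -0.8]
opening: 0.0184
finger_force: 59.0
```

```bash
python3 -c "
from g import *
s=ctrl.get_state();print(s['ee_pos'],s['opening'],s['finger_force'])
steps([((.5775,.1705,.23+G),0,9.6,0)])"
```

```text
[ 0.44042539 -0.004159    0.24181578] 0.018447748923529853 59.039406180381775
TCP [0.578 0.17  0.23 ] offset [-0.75, -0.818, 0.063] twist [-0.003, 0.002, -0.004]
q [-0.16  0.1  -0.25  1.22  0.   -1.89] t 48.25
```

>>> {"method": "move_arm", "body": {"steps": [{"offset":[-0.25,-0.27,0],"twist":[0,0,0],"claw":12},{"offset":[-0.5,-0.54,0.03],"twist":[0,0,0],"claw":12},{"offset":[-0.75,-0.82,0.06],"twist":[0,0,0],"claw":12},{"offset":[-0.75,-0.82,0.06],"twist":[0,0,0],"claw":12},{"offset":[-0.75,-0.82,0.06],"twist":[0,0,0],"claw":12}]}}

```text
clock: 48.88
ee_pos: [0.5789, 0.1724, 0.2291]
eef_rot: [-0.002, 0.763, -0.646, -0.0]
wrist_force: [0.2, -0.3, -0.8]
opening: 0.0188
finger_force: 59.2
```

```bash
python3 tip.py; python3 -c "
from g import *
i,w,T,K=cloud('wrist');save('w10.png',i)
hsv=cv2.cvtColor(i,cv2.COLOR_RGB2HSV).astype(int);H,S,V=hsv[...,0],hsv[...,1],hsv[...,2]
m=((H<6)|(H>174))&(S>150)&(V>70)&(w[...,2]>.05)&(w[...,2]<.075)
p=w[m];print(m.sum(),p.mean(0) if m.sum() else '',np.ptp(p,0) if m.sum() else '')
steps([((.5775,.1705,.138+G),0,9.6,0)])"
```

```text
tcp [0.5789 0.1724 0.2291] 0.01884195660764289 59.22138154506683 [ 0.2 -0.3 -0.8]
side white/steel 343 min [0.5459 0.1356 0.0603] max [0.6128 0.2077 0.1931] z [0.0616 0.1888]
side pot 1218 [ 0.4145 -0.4402  0.003 ] [ 0.4844 -0.3726  0.0469]
top white/steel 142 min [0.5495 0.1382 0.0521] max [0.6093 0.173  0.1725] z [0.0555 0.0692]
top pot 417 [ 0.4157 -0.4409 -0.0057] [ 0.4827 -0.369   0.0501]
TCP [ 0.451 -0.405  0.201] offset [2.738, 1.093, 0.136] twist [-0.001, 0.002, 0.49]
q [ 0.18  0.43  0.16  1.3   0.   -1.55] t 48.975
315 [0.57900665 0.16960059 0.06333939] [0.0216288  0.0207745  0.00412876]
TCP [0.578 0.17  0.138] offset [0.002, -0.002, 0.462] twist [-0.002, 0.002, -0.004]
q [ 0.18  0.43  0.16  1.3   0.   -1.55] t 49.025
```

View pics/w10.png

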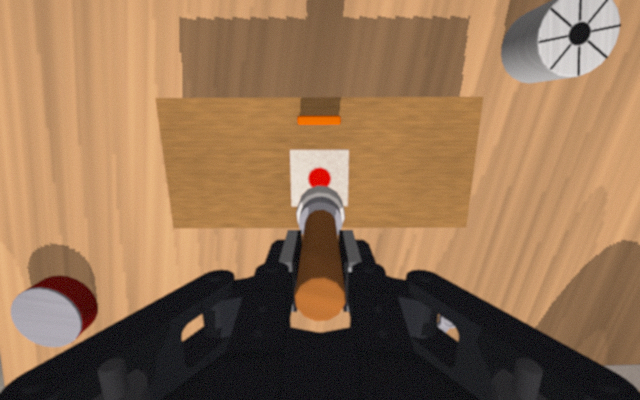

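The dauber is at column 320, in line with the red spot at (319,178). Lower onto it.

>>> {"method": "move_arm", "body": {"steps": [{"offset":[0,0,0.15],"twist":[0,0,0],"claw":12},{"offset":[0,0,0.3],"twist":[0,0,0],"claw":12},{"offset":[0,0,0.4],"twist":[0,0,0],"claw":12},{"offset":[0,0,0.44],"twist":[0,0,0],"claw":12},{"offset":[0,0,0.46],"twist":[0,0,0],"claw":12},{"offset":[0,0,0.465],"twist":[0,0,0],"claw":12},{"offset":[0,0,0.465],"twist":[0,0,0],"claw":12}]}}

```text
clock: 49.9
ee_pos: [0.5775, 0.1724, 0.1394]
eef_rot: [-0.003, 0.763, -0.646, 0.001]
wrist_force: [-1.9, -1.6, 5.6]
opening: 0.0184
finger_force: 60.0
```

```bash
python3 -c "
from g import *
s=ctrl.get_state();print(s['ee_pos'],s['wrist_force'])
i,w,T,K=cloud('side'); x,y,z=[w[...,k] for k in range(3)]
m=(abs(x-.578)<.03)&(abs(y-.17)<.03)&(z>.066)&(z<.083);print(m.sum(),w[m].min(0),w[m].max(0))"
```

```text
[0.57750211 0.17239111 0.13939142] [-1.88321903 -1.64521045  5.59463143]
58 [0.55720925 0.15384053 0.06679878] [0.58930506 0.17846147 0.08232683]
```

Contact felt at about 6 N on the spot. Lift and carry the dauber back to the mat.

>>> {"method": "move_arm", "body": {"steps": [{"offset":[0,0,-0.15],"twist":[0,0,0],"claw":12},{"offset":[0,0,-0.35],"twist":[0,0,0],"claw":12},{"offset":[0,0,-0.53],"twist":[0,0,0],"claw":12},{"offset":[0.3,0,-0.53],"twist":[0,0,0.1],"claw":12},{"offset":[0.6,0,-0.53],"twist":[0,0,0.2],"claw":12},{"offset":[1,0,-0.53],"twist":[0,0,0.25],"claw":12},{"offset":[1,0,-0.53],"twist":[0,0,0.25],"claw":12},{"offset":[1,0,-0.53],"twist":[0,0,0.25],"claw":12}]}}

```text
clock: 50.95
ee_pos: [0.6101, -0.0257, 0.2433]
eef_rot: [0.002, -0.672, 0.741, 0.0]
wrist_force: [0.2, 0.5, -0.8]
opening: 0.0184
finger_force: 59.3
```

```bash
python3 -c "
from g import *
s=ctrl.get_state();print(s['ee_pos'],s['opening'],s['finger_force'])
steps([((.59,-.22,.245+G),0,-10,0)])"
```

```text
[ 0.61005983 -0.02573243  0.2432511 ] 0.018426902664277357 59.30645763874054
TCP [ 0.59  -0.22   0.245] offset [0.976, 0.005, -0.013] twist [-0.002, 0.004, 0.073]
q [-0.15  0.45  0.22  1.34  0.   -1.62] t 50.95
```

>>> {"method": "move_arm", "body": {"steps": [{"offset":[0.3,0,0],"twist":[0,0,0.1],"claw":12},{"offset":[0.6,0,0],"twist":[0,0,0.2],"claw":12},{"offset":[0.98,0,0],"twist":[0,0,0.24],"claw":12},{"offset":[0.98,0,0],"twist":[0,0,0.24],"claw":12},{"offset":[0.98,0,0],"twist":[0,0,0.24],"claw":12}]}}

```text
clock: 51.58
ee_pos: [0.5912, -0.2189, 0.2425]
eef_rot: [0.002, -0.575, 0.818, 0.001]
wrist_force: [0.1, 0.4, -0.4]
opening: 0.0185
finger_force: 59.3
```

```bash
python3 -c "
from g import *
s=ctrl.get_state();print(s['ee_pos'],s['opening'],s['finger_force'])
steps([((.559,-.411,.20+G),0,-20,0)])"
```

```text
[ 0.59124328 -0.21887469  0.24246859] 0.018460136853100724 59.26000714302063
TCP [ 0.559 -0.411  0.2  ] offset [0.959, -0.174, 0.208] twist [-0.001, 0.005, 0.002]
q [-0.46  0.5   0.29  1.37  0.01 -1.68] t 51.575
```

>>> {"method": "move_arm", "body": {"steps": [{"offset":[0.3,-0.06,0],"twist":[0,0,0],"claw":12},{"offset":[0.6,-0.12,0],"twist":[0,0,0],"claw":12},{"offset":[0.96,-0.17,0.1],"twist":[0,0,0],"claw":12},{"offset":[0.96,-0.17,0.2],"twist":[0,0,0],"claw":12},{"offset":[0.96,-0.17,0.2],"twist":[0,0,0],"claw":12},{"offset":[0.96,-0.17,0.2],"twist":[0,0,0],"claw":12}]}}

```text
clock: 52.32
ee_pos: [0.559, -0.4094, 0.2028]
eef_rot: [0.002, -0.576, 0.818, 0.001]
wrist_force: [1.1, 0.4, -0.3]
opening: 0.0185
finger_force: 59.3
```

```bash
python3 tip.py; python3 -c "
from g import *
steps([((.559,-.411,.080+G),0,-20,0)])"
```

```text
tcp [ 0.559  -0.4094  0.2028] 0.018538978279041527 59.286818504333496 [ 1.1  0.4 -0.3]
side white/steel 312 min [ 0.541  -0.4253  0.1268] max [ 0.57   -0.3916  0.1649] z [0.1297 0.1633]
side pot 1212 [ 0.4146 -0.4401  0.0031] [ 0.4843 -0.3723  0.0469]
top white/steel 64 min [ 0.5431 -0.4145  0.1312] max [ 0.5742 -0.3889  0.1754] z [0.135  0.1661]
top pot 89 [ 0.4409 -0.4127 -0.003 ] [ 0.4848 -0.3688  0.0474]
TCP [ 0.451 -0.405  0.201] offset [0.158, 0.518, 0.009] twist [-0.003, 0.003, 0.004]
q [-0.73  0.65  0.44  1.37  0.   -1.95] t 52.425
TCP [ 0.559 -0.411  0.08 ] offset [0.006, 0.002, 0.618] twist [-0.003, 0.003, 0.004]
q [-0.73  0.65  0.44  1.37  0.   -1.95] t 52.425
```

>>> {"method": "move_arm", "body": {"steps": [{"offset":[0,0,0.25],"twist":[0,0,0],"claw":12},{"offset":[0,0,0.45],"twist":[0,0,0],"claw":12},{"offset":[0,0,0.56],"twist":[0,0,0],"claw":12},{"offset":[0,0,0.595],"twist":[0,0,0],"claw":12},{"offset":[0,0,0.61],"twist":[0,0,0],"claw":12},{"offset":[0,0,0.615],"twist":[0,0,0],"claw":12},{"offset":[0,0,0.615],"twist":[0,0,0],"claw":12}]}}

```text
clock: 53.3
ee_pos: [0.559, -0.412, 0.081]
eef_rot: [0.003, -0.574, 0.819, -0.001]
wrist_force: [-0.0, 1.5, 6.3]
opening: 0.0186
finger_force: 60.0
```

```bash
python3 tip.py
```

```text
tcp [ 0.559 -0.412  0.081] 0.018636056717406105 59.973939657211304 [-0.   1.5  6.3]
side white/steel 253 min [ 0.5389 -0.4276  0.0081] max [ 0.5669 -0.3949  0.0431] z [0.0087 0.0419]
side pot 1221 [ 0.4147 -0.4402  0.0028] [ 0.4842 -0.3724  0.047 ]
top white/steel 47 min [ 0.5438 -0.4108  0.0102] max [ 0.5722 -0.3912  0.0422] z [0.0156 0.0404]
TCP [ 0.451 -0.405  0.201] offset [0.149, 0.517, -0.604] twist [-0.004, 0.003, 0.002]
q [-0.73  0.69  0.21  1.08  0.   -1.95] t 53.4
```

It is standing on the mat with 6 N of contact. Release and withdraw straight up.

>>> {"method": "move_arm", "body": {"steps": [{"offset":[0,0,0],"twist":[0,0,0],"claw":30},{"offset":[0,0,0],"twist":[0,0,0],"claw":55},{"offset":[0,0,0],"twist":[0,0,0],"claw":55},{"offset":[0,0,0],"twist":[0,0,0],"claw":55},{"offset":[0,0,-0.2],"twist":[0,0,0],"claw":55},{"offset":[0,0,-0.45],"twist":[0,0,0],"claw":55},{"offset":[0,0,-0.7],"twist":[0,0,0],"claw":55},{"offset":[0,0,-0.95],"twist":[0,0,0],"claw":55},{"offset":[-0.7,0,-0.95],"twist":[0,0,0],"claw":55},{"offset":[-0.7,0,-0.95],"twist":[0,0,0],"claw":55},{"offset":[-0.7,0,-0.95],"twist":[0,0,0],"claw":55},{"offset":[-0.7,0,-0.95],"twist":[0,0,0],"claw":55}]}}

```text
clock: 54.9
ee_pos: [0.6054, -0.2798, 0.2694]
eef_rot: [0.002, -0.575, 0.818, 0.001]
wrist_force: [0.1, 0.0, -0.4]
opening: 0.0547
finger_force: 0.0
```

```bash
python3 d.py; python3 lid.py | head -3; python3 -c "
from h import *
a=cloud('top');b=cloud('side')
save('end.png',np.vstack([a[0][110:300,150:480],cv2.resize(b[0][90:340,150:510],(330,229))]))"
```

```text
dtop 453 circ [ 0.5602 -0.4098] 0.0099 mean [ 0.5605 -0.4097  0.124 ] z [0.122 0.126]
hand 243 circ [ 0.561  -0.4075] 0.0097 mean [ 0.5627 -0.4025  0.0917] z [0.062 0.117]
tip 160 circ [ 0.5606 -0.4094] 0.0167 mean [ 0.5629 -0.4005  0.0247] z [0.014 0.029]
mat 2267 circ [ 0.5581 -0.4096] 0.0402 mean [ 0.5597 -0.4044  0.0042] z [0.002 0.006]
rim 437 circ [ 0.4517 -0.4041] 0.0368 mean [ 0.4528 -0.3902  0.0445] z [0.041 0.047]
[ 0.60499079 -0.28104805  0.26923152] [-0.53  0.59  0.51  1.5   0.   -1.76]
[ 0.60499079 -0.28104805  0.26923152] [0.37744012 0.08231604 1.14381352]
top 914 angle deg [0.4 1.9 4.4] z [0.0603 0.0681] u [-0.064  0.066]
side 679 angle deg [0.8 1.7 3. ] z [0.0613 0.065 ] u [-0.068  0.063]
```

View pics/end.png

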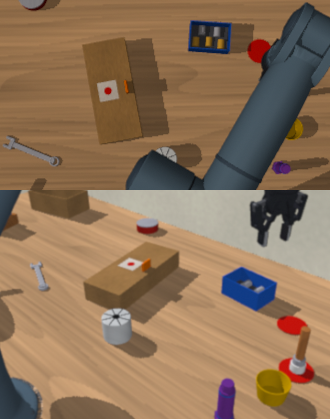

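The lid is shut at (130,268) in the composite, and the dauber stands upright on its mat at (298,355). The pot, die, bin and wrench are where they were. Handing in.

```bash
python3 -c "
from station import ctrl
print(ctrl.job_done())"
```

```text
the job is handed in; nothing more can be done
None
```

The job is handed in at about 55 s: all four couplings lie level in their cradles, the lid is shut, the dauber was dipped, dabbed on the red spot and stood back upright on its mat, and the pot and bystanders look unmoved; the hand-in gave no verdict.

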